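# Set a wheel and dial gauge for a run-out check

### The arm

A 6-joint arm with a two-finger parallel gripper is mounted at the origin on the work surface. World frame = base frame: x ahead of the robot, y to its left, z up, the work surface at z = 0. Lengths are in m, angles in rad, forces in N, time in s.
With the tool pointing down it reaches from about 0.425 to 0.95 m from the base axis. Payload 3.5 kg.
Tool frame: the origin (TCP) lies on the centre line of the jaws, within the pads' length; the fingertips stand 22 mm ahead of it and the grasp point (between the pads) lies 3 mm ahead of it; z points along the fingers, y is the direction in which the jaws open and shut (so a half turn about z gives the same grasp; the last joint's range is limited). The gripper opens to 85 mm and grips with 20 to 120 N. Pads are 22 mm wide; open, the fingers measure 114 mm over their backs; the gripper's body (76 mm by 85 mm) begins 54 mm behind the grasp point. The pads swing forward as they close: fully open they stand 13 mm farther back than shut.
Start: joints at [1.05, 0.286, 1.577, -0, 1.279, -0.15], TCP at [0.245, 0.629, 0.253] pointing down, gripper open.
Joint ranges: [-2.77, 2.77], [-0.9, 2.22], [0.21, 2.48], [-1.53, 4.67], [0.24, 2.81], [-2.84, 2.84]. Speed limits (rad/s): [2.79, 2.79, 3.14, 3.14, 3.14, 3.14].

### API

Orientations are given as a unit quaternion [x, y, z, w].
In Python, from rig import read_state, cams, ticket gives the robot as it stands. The module is installed in compiled form; this text tells all that it offers.
- The arm moves only by the shell command python3 -m crank 'ROWS' [OPENING] [FORCE]. ROWS is JSON, a list of rows, each a list of 6 numbers: the shift along the tool's x, y, z in cm, then the turn, a rotation vector about the tool's x, y, z in rad. A call has 1 to 20 rows; each row shifts and turns the commanded pose from where the row before left it, along the tool's axes as they then stand; what a row does not reach is not made up. A row lasts 1/10 s, in which the tool goes at most 50 mm and 8.59 degrees, less where a joint would pass 70% of its speed; a pose out of reach is approached as far as the arm can. A call with a gripper value outside its range is refused whole. OPENING is the finger opening in cm, from 0 to 8.54, set as the call begins (- or left out, the last holds). The fingers move at their own pace and stop on an object; FORCE is the grip in N (left out, the last holds). Time passes only in rows, so rows that do not move let the fingers close. It gives the time, the measured TCP pose, the force and the opening at its end, in the units of the state.
- read_state(): the state, without advancing time (a new reading comes with each control period).
- cams.grab_frame(name): name is "side" or "top" or "wrist"; returns a dict with "color" (480x640x3 uint8, blue, green, red), "vertical_fov" (degrees; the focal length in pixels is half the picture's height over the tangent of half this angle, whatever the lens; pixels are square), "cx", "cy" (the principal point, pixels), "world_to_cam" (4x4, takes a point from world to camera coordinates). Camera axes: x right, y down, z forward; pixel columns grow to the right and rows downward; lengths in m; the calibration is good to about 2 mm. A picture is of the moment at which its call begins. There is no depth.
- ticket.job_done(): hands the job in, once; it reports no verdict.
The state is a dict: "time": time; "joints": joint angles; "qd": joint speeds; "joint_torque": joint torques, N m; "eef_pos": TCP position; "ee_rot": TCP orientation; "contact_force": force on the tool from outside, world axes, zero at the start; "moment": the same for the moment, N m; "gripper_width": opening from 0.0 (shut) to 1.0 (fully open).
Only numpy, scipy, OpenCV 4.12 (cv2) and the standard library are available. Lean on these libraries where they do the work, as an engineer would, in place of code of your own. Each camera call takes 0.05 s, during which the arm holds its last target.

### The job

Get this bare wheel ready for its run-out check, pushing with a fingertip only and lifting nothing: swing the dial gauge in by pushing on its arm, and turn the wheel by its spokes, until the gauge's stylus stands over the rim's upper edge right at the valve. Do not touch the dial or the valve, leave the wheel seated on its stand and the other parts on the bench where they are, and finish clear of everything.

Things in the scene. Friction and masses are not known exactly. Their poses are not given: they have to be found in the camera images.
- stand: Grey cast foot (210 mm across) of the wheel stand, fixed to the bench, with a 17 mm upright steel axle whose top is 140 mm above the bench. Origin on the bench surface on the axle's line, z up; the foot's yaw means nothing.
- wheel (a joint): Angle (rad) of the bare cast-aluminium wheel about the upright axle, growing counter-clockwise seen from above; many turns, light drag (about 0.25 N m): coasts a few degrees at most. The wheel lies flat; rim 280 mm across, from 45 to 125 mm above the bench. Five straight spokes 72 degrees apart, 20 mm wide, top 112 mm and underside 90 mm above the bench.
- wheel_axis (a point): Point on the axle's line level with the rim's top (125 mm above the bench); rises if the wheel (about 2.4 kg, only resting on its stand) is lifted. The hub is 84 mm across, its top 118 mm above the bench. Between spokes are open windows, from 42 to 105 mm from the axle, through which a finger can reach down and push on the side of a spoke.
- valve_mark (a point): Point on the middle of the rim's upper edge (the flat top lip, from 126 to 140 mm from the axle; this point is at 133 mm) on the line of the valve, half-way between two spokes; turns with the wheel.
- valve: Tyre valve: black rubber stem with a small brass end, 15 mm thick at most, lying level, from 107 to 74 mm from the axle and pointing at it, in the middle of one window (36 degrees from the spokes beside it), 75 mm above the bench (its top at 83 mm). Origin on the valve's line 111 mm from the axle; x points to the axle. Not to be touched.
- gauge_arm (a joint): Angle (rad) of the dial gauge's level arm about its upright column, growing counter-clockwise seen from above, range -2.6 to 2.6; stays where it is left (friction about 0.22 N m). The column stands on a heavy grey cast foot (100 by 80 mm) fixed to the bench, left or right of the wheel, and ends 223 mm above the bench.
- post (a point): Point on the column's axis at the height of the arm's middle, 198 mm above the bench. The arm is a 12 mm round steel rod that runs level from here towards the dial; the bare rod is free to push on from 20 to 140 mm from the column's axis.
- stylus (a point): Tip of the gauge's stylus, 175 mm from the column's axis and 128 mm above the bench, straight below the middle of the dial: it passes 3 mm above the rim.
- dial: Dial gauge at the arm's end: steel case 56 mm across with a white face that looks outward along the arm, 20 mm thick, with stem and stylus below. Origin at the middle of the case, 198 mm above the bench and 175 mm from the column's axis; z up, x points back to the column. Not to be touched.
- tin: Loose grey screw-top tin, 72 mm across, 62 mm tall, on the bench. Origin at the centre of its underside.
- spacer: Loose steel sleeve standing on the bench, 28 mm across, 45 mm tall. Origin at the centre of its underside.
- race: Loose bearing ring lying on the bench, 44 mm across, 14 mm tall. Origin at the centre of its underside.
- lamp: Loose turn-signal lamp standing on the bench, chrome cup with amber lens, 60 mm across, 47 mm tall. Origin at the centre of its underside.

How it is judged:
At the end, for the whole second after the job is handed in: The stylus tip stands over the rim's top lip (126 to 140 mm from the axle) and, seen from above, within 12 mm of the middle of the lip on the valve's line; wheel seated (raised less than 4 mm), wheel and arm at rest (horizontal distance between stylus and wheel_axis between 0.126 and 0.14 m and horizontal distance between stylus and valve_mark below 0.012 m and z of wheel_axis in the frame of stand below 0.129 m and velocity of joint wheel between -0.05 and 0.05 rad/s and velocity of joint gauge_arm between -0.05 and 0.05 rad/s); the robot touches nothing.
It fails at once if the wheel is lifted off its seat (more than 8 mm) (z of wheel_axis in the frame of stand above 0.133 m).
It fails at once if the dial or its stylus is touched (more than 1 N) (contact force between dial and anything else above 1 N).
It fails at once if the valve is touched (more than 1 N) (contact force between valve and anything else above 1 N).
It fails at once if another part on the bench is moved or lifted (more than 15 mm) (distance of any of tin, spacer, race, lamp from where it was at the start of the episode above 0.015 m).
It also fails if it takes over 64 s, if anything falls off the work surface, if the arm or the gripper's body presses on something with over 40 N, if the wrist force passes 120 N, or if a joint passes its speed limit or range.

## Working session

There is one attempt and no reset: what is moved stays moved. The work goes in short steps, Python scripts to look and compute and a shell command to move; the robot and the scene stay as the last step left them, time stands still between calls to the robot, and variables do not carry over. Pictures are saved under pics/ and viewed, and the job is handed in when it is done.

```bash
mkdir -p pics
cat > h.py <<'E'
import numpy as np, cv2
from rig import read_state, cams, ticket
def grab(n,f):
    d=cams.grab_frame(n); cv2.imwrite('pics/'+f+'.png',d['color']); 
    np.savez('pics/'+f+'.npz',T=d['world_to_cam'],v=d['vertical_fov'],c=[d['cx'],d['cy']]); return d
def cam(f):
    d=np.load('pics/'+f+'.npz'); return d['T'],240/np.tan(np.radians(d['v'])/2),d['c']
def ray(f,u,v,z):
    T,fl,c=cam(f); R=T[:3,:3];o=-R.T@T[:3,3]
    w=R.T@np.array([(u-c[0])/fl,(v-c[1])/fl,1]); return o+w*(z-o[2])/w[2]
def proj(f,P):
    T,fl,c=cam(f); p=(T[:3,:3]@np.atleast_2d(P).T).T+T[:3,3]; return p[:,:2]/p[:,2:]*fl+c
E
python3 - <<'E'
from h import *
s=read_state(); print(s)
for n in ['side','top','wrist']:
    d=grab(n,n+'0'); print(n,d['vertical_fov'],d['cx'],d['cy'],np.round(d['world_to_cam'],3).tolist())
E
```

```text
{'time': 0.0, 'joints': array([ 1.05001872e+00,  2.87210828e-01,  1.57817151e+00, -2.26835666e-07,
        1.27862781e+00, -1.50019119e-01]), 'qd': array([-0.00044891,  0.00120956,  0.00090347, -0.00117466, -0.00108316,
       -0.00019998]), 'joint_torque': array([-2.58500349e-04, -4.05972898e+01, -2.92631543e+01, -3.98817321e-06,
        5.79212996e-03, -2.63483422e-06]), 'eef_pos': array([0.24424557, 0.62860714, 0.25191999]), 'ee_rot': array([ 1.84319124e-01,  9.82865708e-01, -1.14142882e-03, -3.97750371e-04]), 'contact_force': array([-1.02089627,  0.28464971,  0.22787472]), 'moment': array([ 0.01705042, -0.04614526,  0.01183589]), 'gripper_width': 0.9981968444242343}
side 44.80787473213821 321.7986892382624 226.70549529956847 [[0.897, -0.442, 0.014, -0.481], [-0.333, -0.697, -0.635, 0.283], [0.29, 0.565, -0.772, 1.0], [0.0, 0.0, 0.0, 1.0]]
top 42.61376243950488 319.40878205915874 236.1683318403475 [[0.026, -1.0, 0.016, -0.003], [-0.988, -0.029, -0.154, 0.567], [0.154, -0.012, -0.988, 1.381], [0.0, 0.0, 0.0, 1.0]]
wrist 67.39238498278922 320.2182812400997 233.82611483016996 [[0.362, 0.932, -0.003, -0.674], [0.892, -0.346, 0.292, -0.039], [0.271, -0.108, -0.956, 0.38], [0.0, 0.0, 0.0, 1.0]]
```

View pics/top0.png

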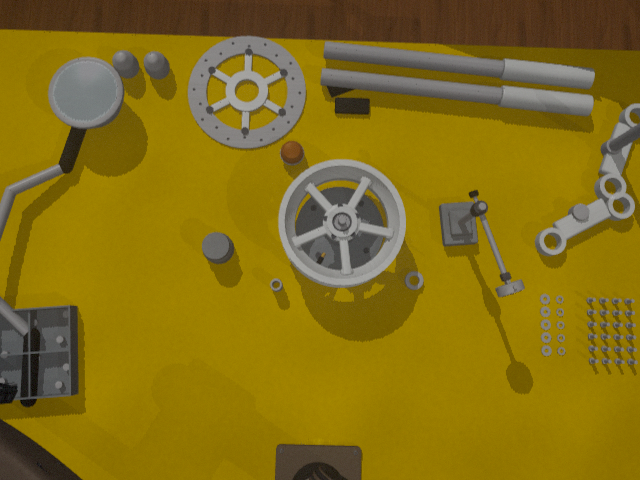

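View pics/side0.png

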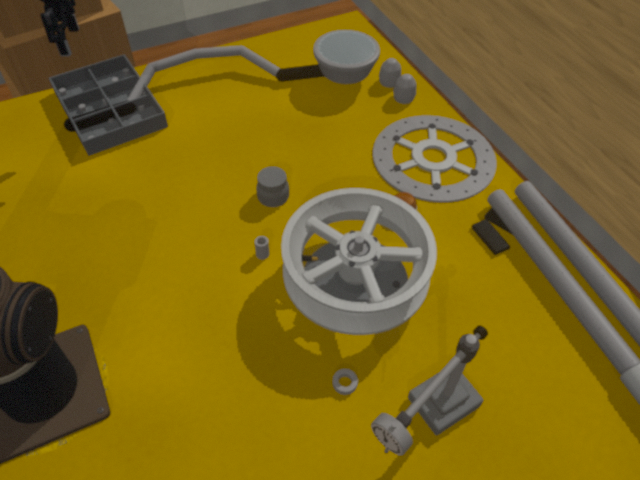

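View pics/wrist0.png

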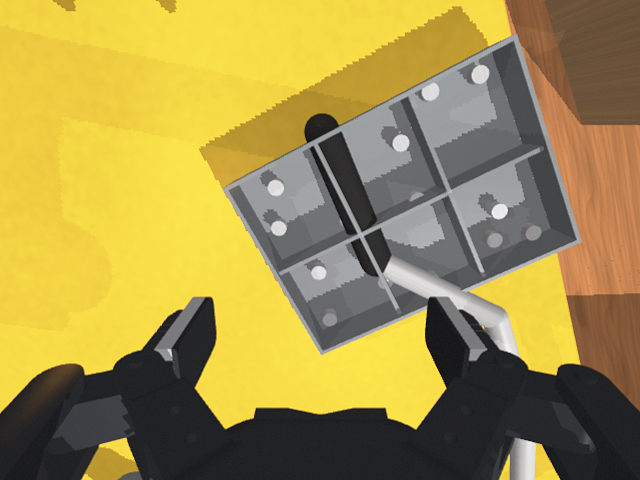

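The top view shows the wheel hub at about (342,222), the valve at about (321,258), the column top at about (480,208) and the dial at about (510,288). I'll enlarge it next.

Run:
```python
from h import *
im=cv2.imread('pics/top0.png')
a=cv2.resize(im[150:300,265:425],None,fx=5,fy=5,interpolation=cv2.INTER_CUBIC)[:, :800]
cv2.imwrite('pics/a.png',a[:600]); cv2.imwrite('pics/a2.png',cv2.resize(im[180:310,430:540],None,fx=4.6,fy=4.6,interpolation=cv2.INTER_CUBIC))
cv2.imwrite('pics/a.png',cv2.resize(im[150:300,265:425],(640,600),interpolation=cv2.INTER_CUBIC))
for n,u,v,z in [('axle',342,222,.14),('coltop',480,208,.223),('dial',510,287,.198),('valve',321,258,.075),('ring',414,281,.014),('spacer',277,285,.045),('lamp',291,153,.047),('tin',218,248,.062)]: print(n,ray('top0',u,v,z).round(3))
```

```text
axle [ 0.584 -0.034  0.14 ]
coltop [ 0.607 -0.312  0.223]
dial [ 0.449 -0.378  0.198]
valve [0.512 0.009 0.075]
ring [ 0.472 -0.212  0.014]
spacer [0.451 0.107 0.045]
lamp [0.763 0.085 0.047]
tin [0.53  0.243 0.062]
```

View pics/a.png

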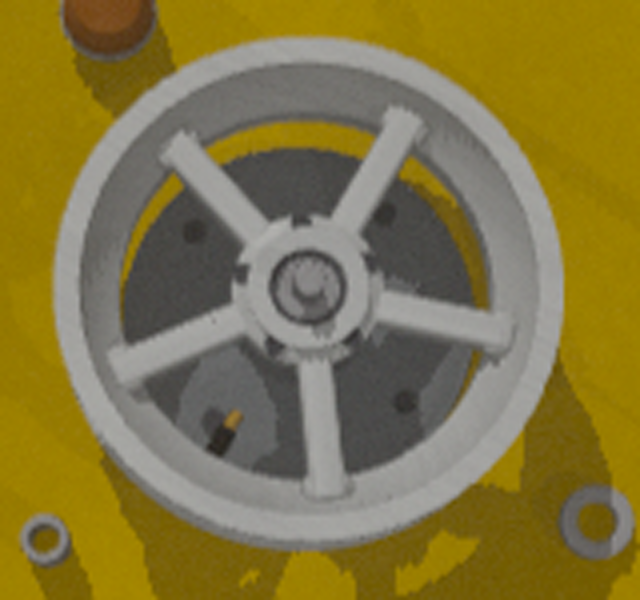

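View pics/a2.png

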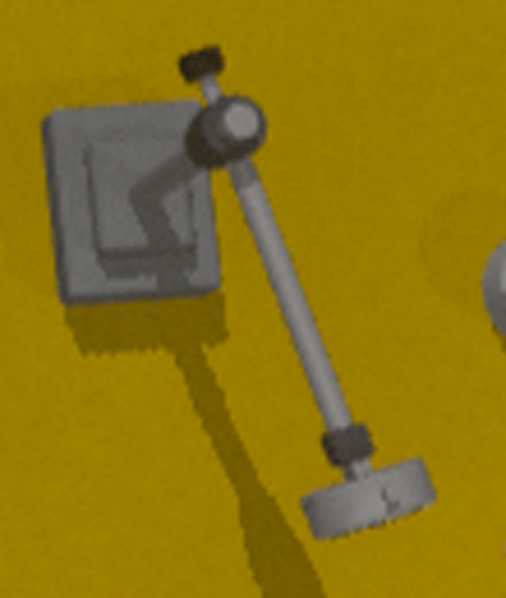

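Run:
```python
from h import *
import sys
from scipy.optimize import least_squares
im=cv2.imread('pics/top0.png'); hsv=cv2.cvtColor(im,cv2.COLOR_BGR2HSV)
# outer top edge: sat transition, sample along radial lines in the upper 200deg
# fit using both views: maximize gradient along projected circle r=.14 z=.125
from scipy.optimize import minimize
sats={f:cv2.GaussianBlur(cv2.cvtColor(cv2.imread(f'pics/{f}.png'),cv2.COLOR_BGR2HSV)[...,1].astype(np.float32),(0,0),1) for f in['top0','side0']}
t=np.linspace(0,2*np.pi,181)
def samp(f,c,r,z):
    P=np.c_[c[0]+r*np.cos(t),c[1]+r*np.sin(t),np.full(t.size,z)]
    q=proj(f,P).astype(np.float32); return cv2.remap(sats[f],q[:,0].reshape(1,-1),q[:,1].reshape(1,-1),cv2.INTER_LINEAR)[0]
def score(c,fs): return -sum((np.clip(samp(f,c,.145,.125)-samp(f,c,.137,.125),0,80)).sum() for f in fs)
for fs in (['top0'],['side0'],['top0','side0']):
    best=min(((score((x,y),fs),x,y) for x in np.arange(.56,.61,.001) for y in np.arange(-.06,-.01,.001)))
    print(fs,best)
c=best[1:]
v=im.copy()
for f in ['top0','side0']:
    v=cv2.imread(f'pics/{f}.png'); v=cv2.resize(v,None,fx=4,fy=4,interpolation=cv2.INTER_CUBIC)
    for r,z in((.14,.125),(.126,.125),(.0085,.14)):
        P=np.c_[c[0]+r*np.cos(t),c[1]+r*np.sin(t),np.full(t.size,z)]
        cv2.polylines(v,[np.int32((proj(f,P)+.5)*4)],True,(0,0,255),1)
    for k in range(5):
        a=np.radians(149+36+72*k); P=[[c[0]+r*np.cos(a),c[1]+r*np.sin(a),.112] for r in(.042,.105)]
        p=np.int32((proj(f,P)+.5)*4); cv2.line(v,tuple(map(int,p[0])),tuple(map(int,p[1])),(255,0,0),1)
    a=np.radians(149);P=[[c[0]+r*np.cos(a),c[1]+r*np.sin(a),z] for r,z in((.074,.075),(.107,.075),(.126,.125),(.14,.125))]
    for p in np.int32((proj(f,P)+.5)*4): cv2.circle(v,tuple(map(int,p)),3,(0,255,0),-1)
    u,w=proj(f,[[*c,.125]])[0]; u,w=int(u*4),int(w*4); cv2.imwrite(f'pics/f_{f}.png',v[w-300:w+300,u-320:u+320])
```

```text
['top0'] (np.float32(-14480.0), np.float64(0.5850000000000001), np.float64(-0.034999999999999976))
['side0'] (np.float32(-9935.057), np.float64(0.5910000000000001), np.float64(-0.034999999999999976))
['top0', 'side0'] (np.float32(-24401.5), np.float64(0.5890000000000001), np.float64(-0.034999999999999976))
```

View pics/f_top0.png

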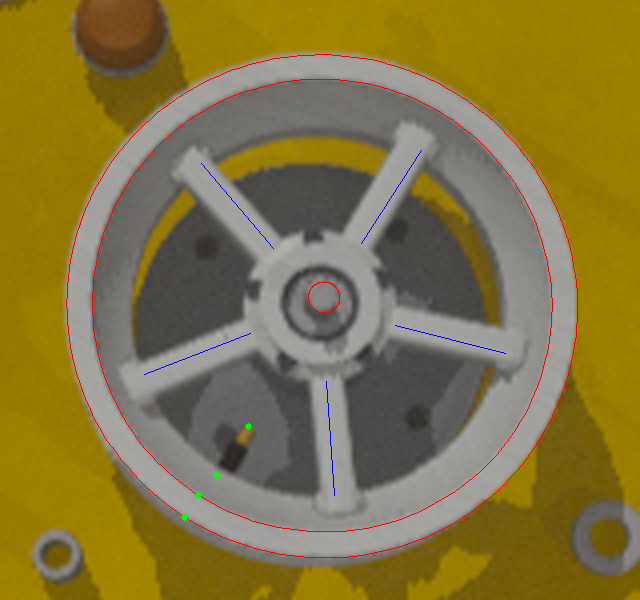

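View pics/f_side0.png

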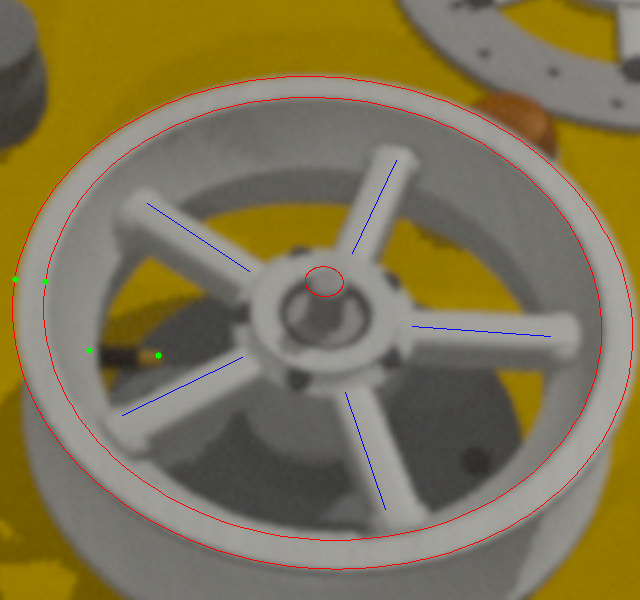

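```bash
cat > ov.py <<'E'
from h import *
t=np.linspace(0,2*np.pi,91)
def ov(f,c,va,p,ga,rect,out):
    s=800/max(rect[2],rect[3]*800/600) 
    v=cv2.resize(cv2.imread(f'pics/{f}.png'),None,fx=s,fy=s,interpolation=cv2.INTER_CUBIC)
    q=lambda P:np.int32((proj(f,P)+.5)*s)
    def L(P,col,cl=False): cv2.polylines(v,[q(P)],cl,col,1)
    circ=lambda x,y,r,z:np.c_[x+r*np.cos(t),y+r*np.sin(t),np.full(t.size,z)]
    for r,z in((.14,.125),(.126,.125),(.0085,.14)): L(circ(*c,r,z),(0,0,255),True)
    for k in range(5):
        a=va+np.radians(36+72*k); L([[c[0]+r*np.cos(a),c[1]+r*np.sin(a),.112] for r in(.042,.105)],(255,0,0))
    L([[c[0]+r*np.cos(va),c[1]+r*np.sin(va),z] for r,z in((.074,.075),(.107,.075))],(0,255,0))
    L([[c[0]+r*np.cos(va),c[1]+r*np.sin(va),z] for r,z in((.126,.125),(.14,.125))],(0,255,0))
    d=np.array([np.cos(ga),np.sin(ga),0]);n=np.array([-d[1],d[0],0]);P=np.array([*p,.198])
    L([P+[0,0,.025],P,P+.14*d],(255,0,255))
    D=P+.175*d
    for o in(-.01,.01): L(D+o*d+.028*(np.cos(t)[:,None]*n+np.sin(t)[:,None]*np.array([0,0,1])),(255,0,255),True)
    L([D-[0,0,.028],D-[0,0,.07]],(0,0,255))
    x,y,w,h=[int(k*s) for k in rect]; cv2.imwrite(f'pics/{out}.png',v[y:y+h,x:x+w])
E
python3 - <<'E'
from ov import *
c=(.586,-.035);p=(.607,-.314);ga=np.radians(202.7)
print(proj('top0',[[*p,.223],[*p,.198]]),proj('side0',[[*p,.223]]))
ov('top0',c,np.radians(152),p,ga,(430,180,130,130),'b1')
ov('side0',c,np.radians(152),p,ga,(350,310,160,150),'b2')
ov('top0',c,np.radians(152),p,ga,(265,150,160,150),'b3')
E
```

```text
[[481.19349849 207.82430222]
 [477.88639284 210.2151593 ]] [[466.22960552 337.64436228]]
```

View pics/b1.png

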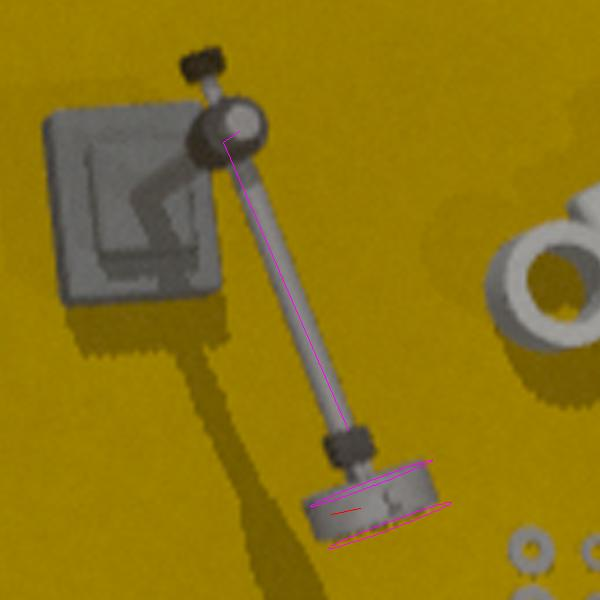

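View pics/b2.png

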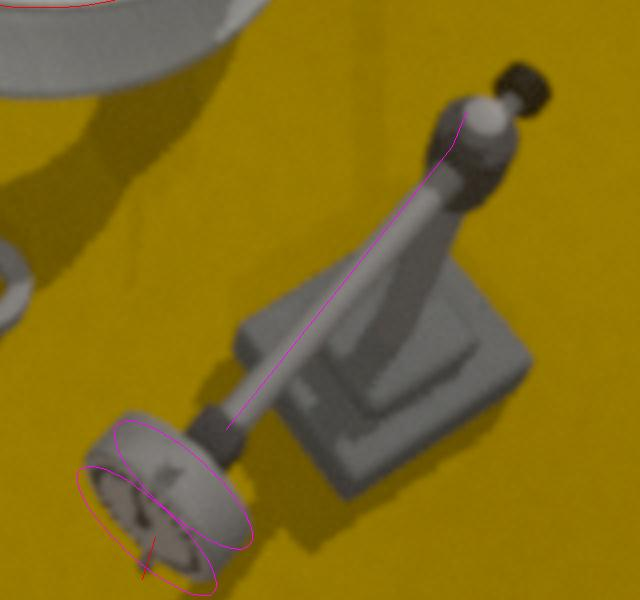

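View pics/b3.png

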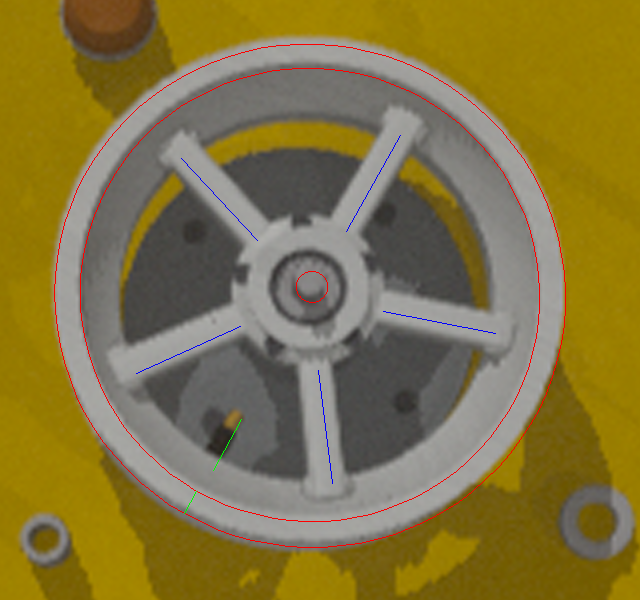

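Run:
```python
from ov import *
from scipy.optimize import least_squares
def res(w):
    x,y,g=w; d=np.array([np.cos(g),np.sin(g),0]);D=np.array([x,y,.198])+.175*d
    return np.r_[proj('top0',[[x,y,.223],D+[0,0,.027]]).ravel()-[482-.3,206.2,510,288.2], proj('side0',[[x,y,.223],D]).ravel()-[471.5,338.5,392,434.5]]
s=least_squares(res,[.61,-.31,3.54]); print(s.x,np.degrees(s.x[2]),s.fun.round(1))
x,y,g=s.x
c=(.588,-.034)
ov('top0',c,np.radians(151),(x,y),g,(430,180,130,130),'b1')
ov('side0',c,np.radians(151),(x,y),g,(350,310,160,150),'b2')
```

```text
[ 0.61211596 -0.31747084  3.48869288] 199.88737804582834 [ 1.1 -0.8  3.9 -1.6 -0.9 -0.3 -1.9 -1.8]
```

View pics/b1.png

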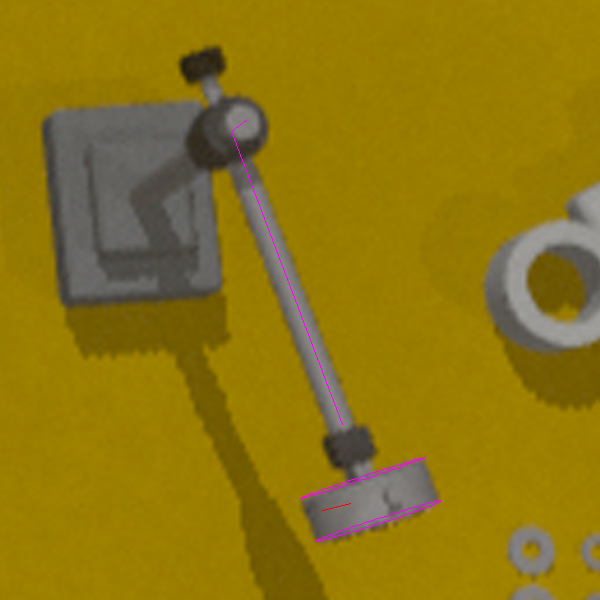

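View pics/b2.png

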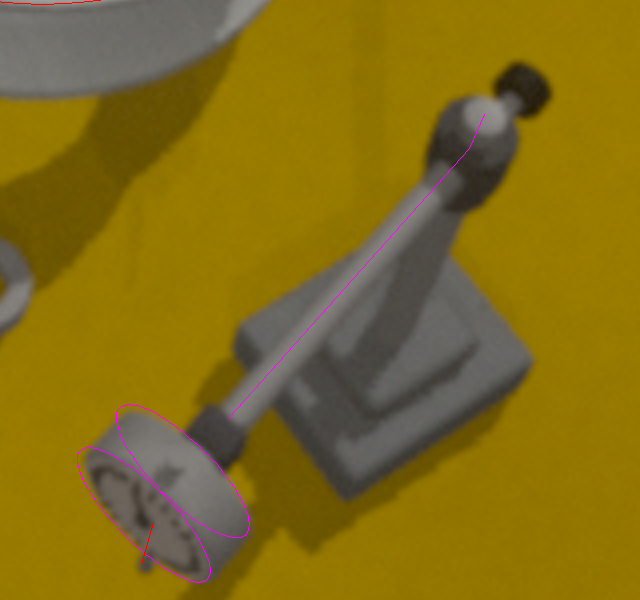

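Estimates: wheel axis (.588,-.034), valve at about 151°, post (.612,-.317), arm at about 200.5°. The stylus should end near (.539,-.158), so the arm goes to about 114.5° and the valve to about 248°. I'll turn the wheel first.

```bash
python3 -m crank '[[0,0,0,0,0,-0.125],[0,0,0,0,0,-0.125],[0,0,0,0,0,-0.12],[0,0,0,0,0,0],[0,0,0,0,0,0]]' 0 30; python3 -c "
from h import *
from scipy.spatial.transform import Rotation as R
s=read_state();print(s['eef_pos'],s['gripper_width'],s['joints']);print(R.from_quat(s['ee_rot']).as_matrix().round(4))"
```

```text
time: 0.65
eef_pos: [0.2445, 0.629, 0.253]
ee_rot: [0.002, 1.0, -0.0, -0.0]
contact_force: [1.2, 1.1, -0.1]
gripper_width: 0.142
[0.24447125 0.62898657 0.25295109] 0.1423675723765602 [ 1.05001281e+00  2.86539900e-01  1.57709413e+00 -1.41457139e-05
  1.27860906e+00 -5.17442680e-01]
[[-1.0e+00  3.3e-03 -3.0e-04]
 [ 3.3e-03  1.0e+00 -6.0e-04]
 [ 3.0e-04 -6.0e-04 -1.0e+00]]
```

```bash
python3 -m crank '[[-2.23,-3.68,0,0,0,0],[-2.23,-3.68,0,0,0,0],[-2.23,-3.68,0,0,0,0],[-2.23,-3.68,0,0,0,0],[-2.23,-3.68,0,0,0,0],[-2.23,-3.68,0,0,0,0],[-2.23,-3.68,0,0,0,0],[-2.23,-3.68,0,0,0,0],[-2.23,-3.68,0,0,0,0],[-2.23,-3.68,0,0,0,0],[-2.23,-3.68,0,0,0,0],[-2.23,-3.68,0,0,0,0],[-2.23,-3.68,0,0,0,0],[-2.23,-3.68,0,0,0,0],[-2.23,-3.68,0,0,0,0],[-2.23,-3.68,0,0,0,0],[0,0,0,0,0,0],[0,0,0,0,0,0]]'; python3 -c "
from h import *
grab('side','side1');grab('wrist','wrist1');s=read_state();print(s['eef_pos'],s['gripper_width'],s['joints'])"
```

```text
time: 2.45
eef_pos: [0.6009, 0.0393, 0.253]
ee_rot: [0.002, 1.0, 0.0, -0.0]
contact_force: [0.6, 0.7, -0.5]
gripper_width: 0.0
[0.60030884 0.04091984 0.25308117] -0.004045982621494427 [-1.00584669e-01  1.27386884e-01  1.76282438e+00  4.31364138e-04
  1.25220905e+00 -1.67058105e+00]
```

View pics/side1.png

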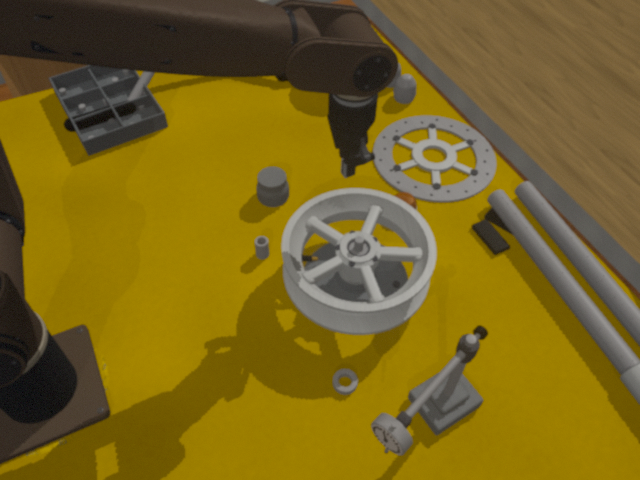

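View pics/wrist1.png

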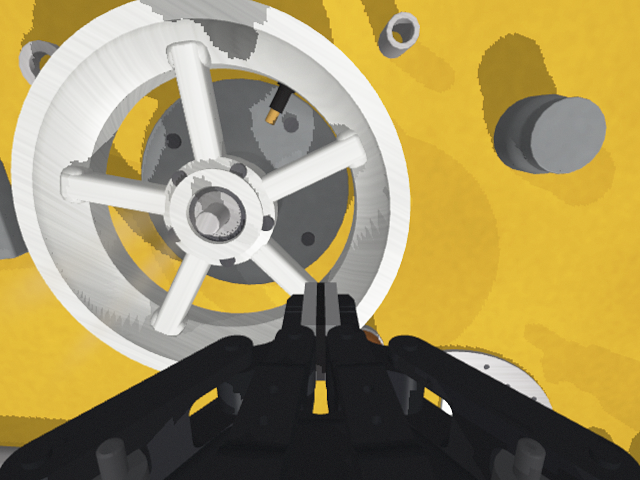

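Run:
```python
from ov import *
ov('wrist1',(.588,-.034),np.radians(151),(.612,-.317),np.radians(200.5),(0,0,640,480),'b4')
```

```text
(no output)
```

View pics/b4.png

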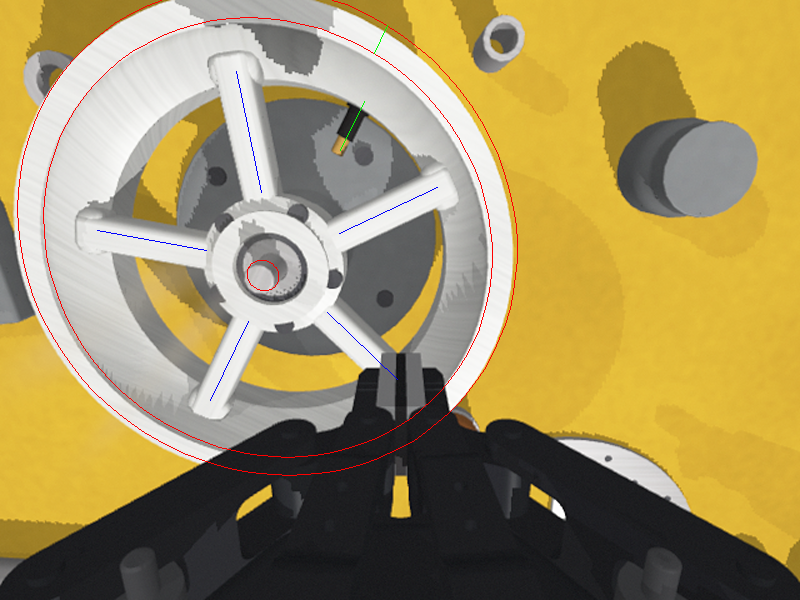

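The overlay matches in the wrist view. The valve and the spokes at about 115° and 43° are confirmed, so the finger sits above the window next to the valve's. Descending.

```bash
python3 -m crank '[[0,0,3,0,0,0],[0,0,3,0,0,0],[0,0,3,0,0,0],[0,0,2,0,0,0],[0,0,1.3,0,0,0],[0,0,1,0,0,0],[0,0,0,0,0,0],[0,0,0,0,0,0]]'; python3 -c "
from h import *
grab('side','side2')
c=np.array([.588,-.034])
for r in (.075,):
  p=None
  for a in range(79,200,8):
    q=c+r*np.array([np.cos(np.radians(a)),np.sin(np.radians(a))])
    if p is not None: print(a,((q-p)*100*[-1,1]).round(2), q.round(3))
    p=q
"
```

```text
time: 3.35
eef_pos: [0.6015, 0.0403, 0.1213]
ee_rot: [0.0, 1.0, -0.0, 0.001]
contact_force: [0.3, -0.6, 0.4]
gripper_width: -0.0
87 [1.04 0.13] [0.592 0.041]
95 [ 1.05 -0.02] [0.581 0.041]
103 [ 1.03 -0.16] [0.571 0.039]
111 [ 1.   -0.31] [0.561 0.036]
119 [ 0.95 -0.44] [0.552 0.032]
127 [ 0.88 -0.57] [0.543 0.026]
135 [ 0.79 -0.69] [0.535 0.019]
143 [ 0.69 -0.79] [0.528 0.011]
151 [ 0.57 -0.88] [0.522 0.002]
159 [ 0.44 -0.95] [ 0.518 -0.007]
167 [ 0.31 -1.  ] [ 0.515 -0.017]
175 [ 0.16 -1.03] [ 0.513 -0.027]
183 [ 0.02 -1.05] [ 0.513 -0.038]
191 [-0.13 -1.04] [ 0.514 -0.048]
199 [-0.27 -1.01] [ 0.517 -0.058]
```

View pics/side2.png

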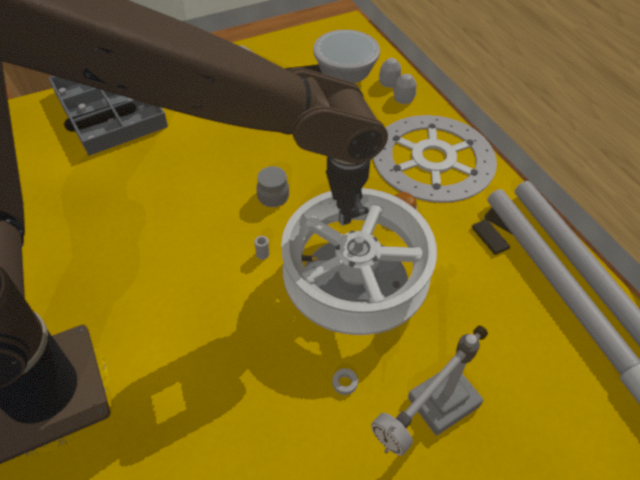

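```bash
python3 -m crank '[[0.52,0.07,0,0,0,0],[0.52,0.06,0,0,0,0],[0.52,0,0,0,0,0],[0.52,-0.02,0,0,0,0],[0.52,-0.06,0,0,0,0],[0.51,-0.1,0,0,0,0],[0.5,-0.14,0,0,0,0],[0.5,-0.17,0,0,0,0],[0.48,-0.2,0,0,0,0],[0.47,-0.24,0,0,0,0],[0.45,-0.27,0,0,0,0],[0.43,-0.3,0,0,0,0],[0.41,-0.33,0,0,0,0],[0.38,-0.36,0,0,0,0],[0.36,-0.38,0,0,0,0],[0.33,-0.41,0,0,0,0],[0.3,-0.43,0,0,0,0],[0.27,-0.45,0,0,0,0],[0,0,0,0,0,0]]'; python3 -c "
from h import *
grab('side','side3');grab('wrist','wrist3')"
```

```text
time: 5.3
eef_pos: [0.5209, 0.0026, 0.1208]
ee_rot: [0.001, 1.0, -0.0, 0.0]
contact_force: [0.0, 1.1, 0.4]
gripper_width: 0.002
```

View pics/side3.png

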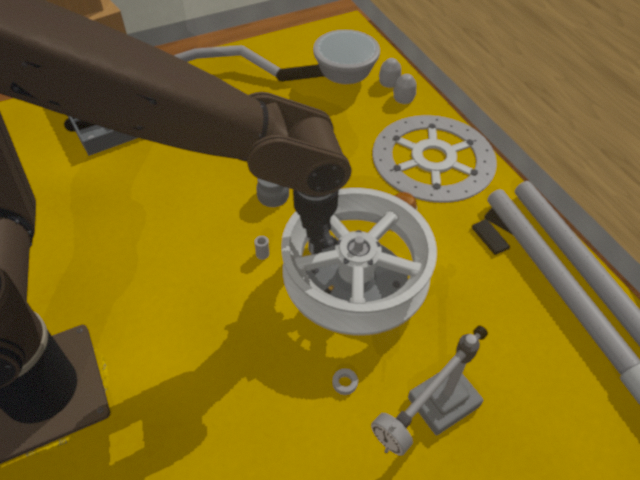

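View pics/wrist3.png

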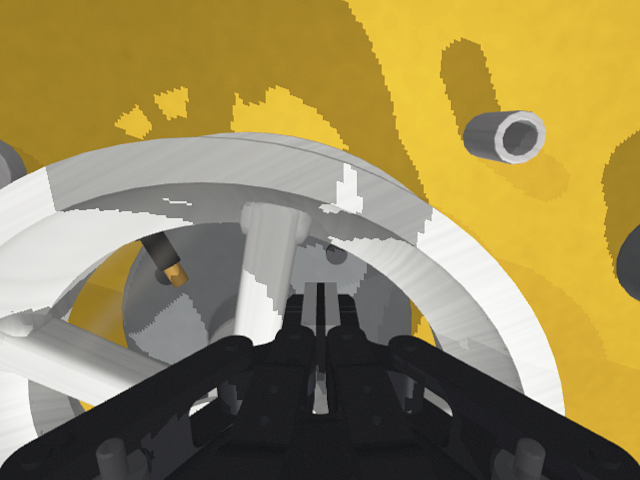

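Run:
```python
from h import *
c=np.array([.588,-.034])
for f,u,v,z in [('wrist3',179,278,.075),('wrist3',152,240,.075),('wrist3',275,207,.112),('side3',357,300,.112)]:
    q=ray(f,u,v,z)[:2]-c; print(f,np.hypot(*q).round(3),np.degrees(np.arctan2(q[1],q[0])).round(1)%360)
```

```text
wrist3 0.076 207.2
wrist3 0.099 207.4
wrist3 0.114 170.0
side3 0.111 242.4
```

Valve now at about 206.5° (both views agree within 1°), needing about 42° more.

```bash
python3 -m crank '[[0.24,-0.46,0,0,0,0],[0.2,-0.48,0,0,0,0],[0.17,-0.49,0,0,0,0],[0.14,-0.5,0,0,0,0],[0.1,-0.51,0,0,0,0],[0.06,-0.52,0,0,0,0],[0.03,-0.52,0,0,0,0],[-0.01,-0.52,0,0,0,0],[-0.03,-0.4,0,0,0,0],[-0.04,-0.3,0,0,0,0],[-0.05,-0.3,0,0,0,0],[-0.06,-0.26,0,0,0,0],[0,0,0,0,0,0]]'; python3 -c "
from h import *
grab('side','side4');grab('wrist','wrist4')"
```

```text
time: 6.7
eef_pos: [0.5132, -0.0505, 0.1201]
ee_rot: [0.0, 1.0, -0.001, -0.0]
contact_force: [0.5, 2.8, 0.3]
gripper_width: -0.001
```

View pics/side4.png

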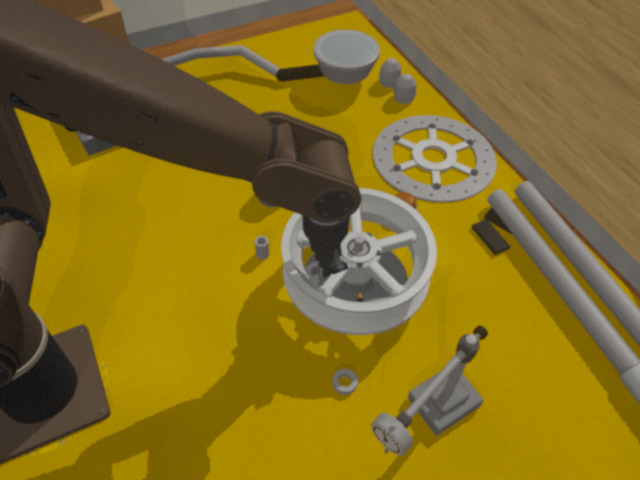

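View pics/wrist4.png

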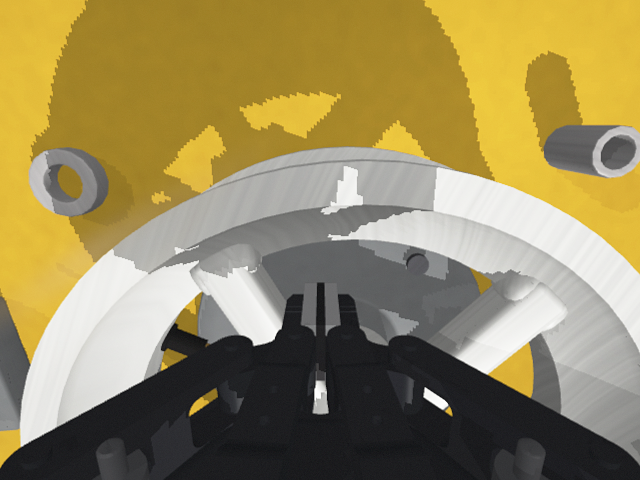

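Run:
```python
from ov import *
for f in['wrist4','side4']:
    ov(f,(.588,-.034),np.radians(247),(.612,-.317),np.radians(200.5),(0,0,640,480) if f[0]=='w' else (270,180,180,160),'o_'+f)
```

```text
(no output)
```

View pics/o_wrist4.png

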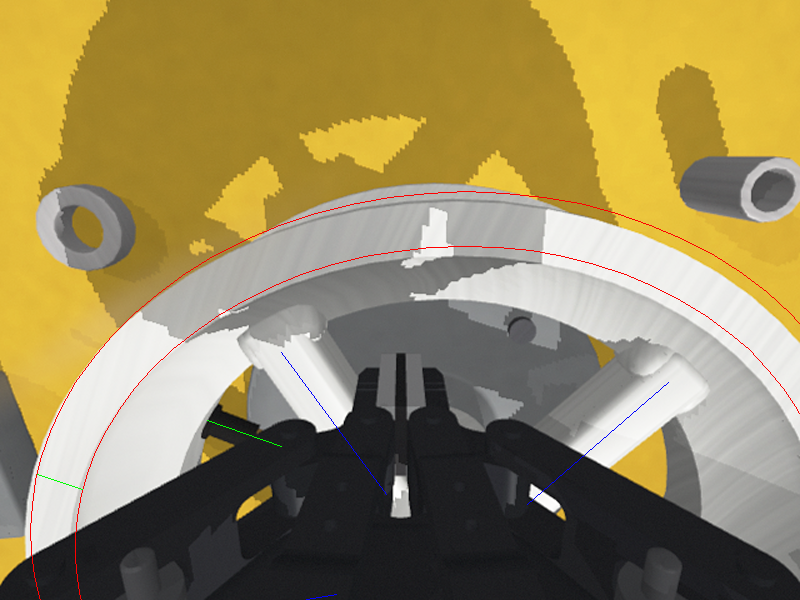

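View pics/o_side4.png

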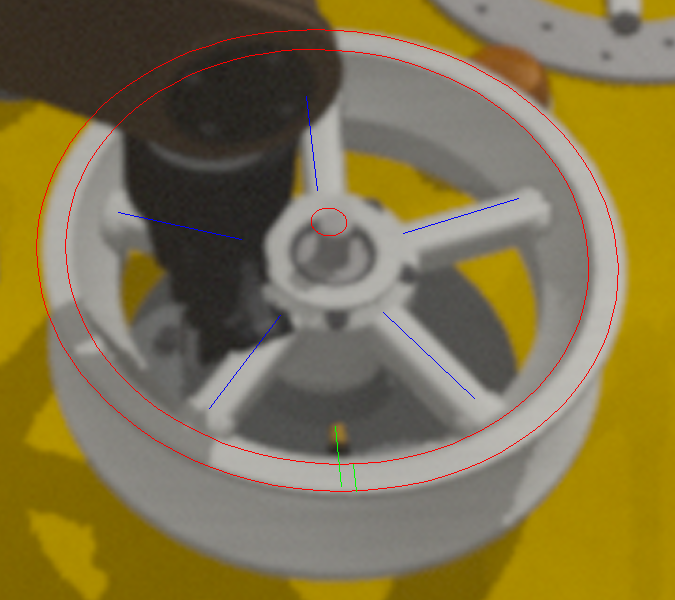

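The wheel is at about 247°, within about 1° in both views (12 mm is about 5°). I'll back off, lift, and go over to the outer side of the gauge rod.

```bash
python3 -m crank '[[0,1,0,0,0,0],[0,1,0,0,0,0],[0,0,-4,0,0,0],[0,0,-4,0,0,0],[0,0,-4,0,0,0],[0,0,-4,0,0,0],[0,0,0,0,0,0]]'; python3 -m crank '[[-0.4,-4.37,0,0,0,0],[-0.4,-4.37,0,0,0,0],[-0.4,-4.37,0,0,0,0],[-0.4,-4.37,0,0,0,0],[-0.4,-4.37,0,0,0,0],[-0.4,-4.37,0,0,0,0],[-0.4,-4.37,0,0,0,0],[-0.4,-4.37,0,0,0,0],[0,0,0,0,0,0],[0,0,0,0,0,0]]'; python3 -c "
from h import *
grab('side','side5');grab('top','top5');grab('wrist','wrist5')
from ov import *
ov('wrist5',(.588,-.034),np.radians(247),(.612,-.317),np.radians(200.5),(0,0,640,480),'o5')"
```

```text
time: 7.5
eef_pos: [0.5164, -0.0299, 0.2881]
ee_rot: [-0.0, 1.0, -0.002, 0.007]
contact_force: [-0.8, -0.2, 0.5]
gripper_width: -0.002
time: 8.5
eef_pos: [0.5449, -0.3796, 0.2789]
ee_rot: [0.001, 1.0, 0.001, -0.001]
contact_force: [0.1, 0.6, 0.3]
gripper_width: -0.002
```

View pics/top5.png

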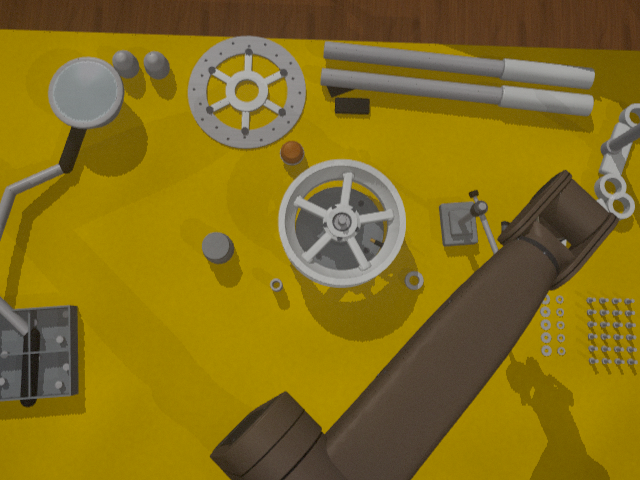

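View pics/o5.png

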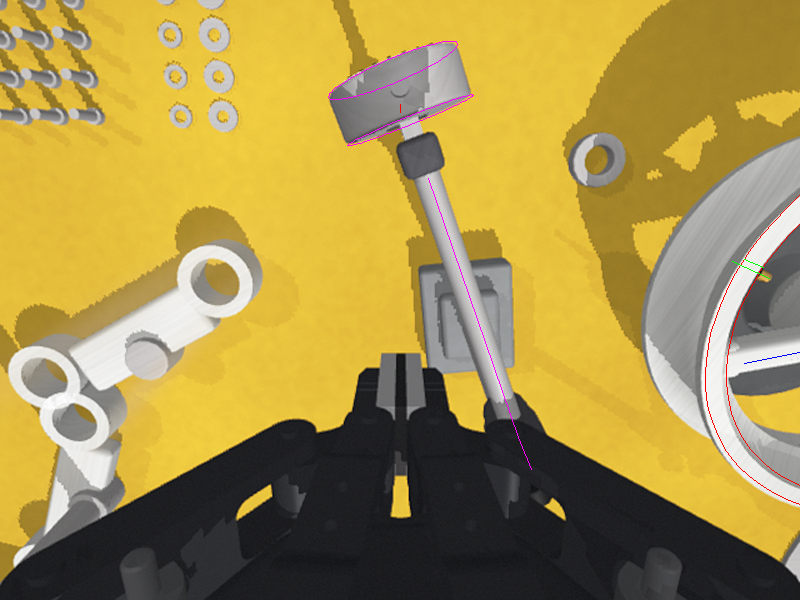

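View pics/side5.png

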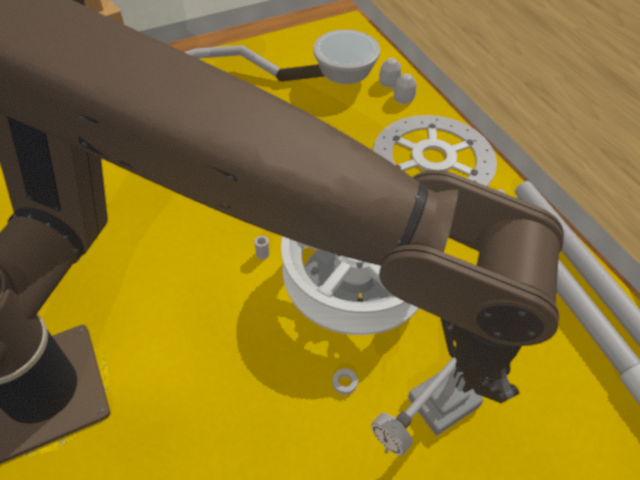

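```bash
python3 -m crank '[[0.4,-0.2,2,0,0,0],[0,0,2,0,0,0],[0,0,1.5,0,0,0],[0,0,1.5,0,0,0],[0,0,0,0,0,0]]'; python3 -c "
from h import *
grab('side','side6');grab('wrist','wrist6')
p=np.array([.612,-.317]);s=read_state()['eef_pos'];print(s,np.hypot(*(s[:2]-p)),np.degrees(np.arctan2(*(s[:2]-p)[::-1]))%360)
q0=None
for a in list(range(220,124,-5)):
  q=p+.095*np.array([np.cos(np.radians(a)),np.sin(np.radians(a))])
  if q0 is not None: print(a,((q-q0)*100*[-1,1]).round(2),q.round(3))
  q0=q
"
```

```text
time: 9.15
eef_pos: [0.5403, -0.3798, 0.2073]
ee_rot: [-0.0, 1.0, 0.002, -0.002]
contact_force: [-0.3, 0.4, -0.2]
gripper_width: 0.001
[ 0.54133529 -0.38114536  0.21037902] 0.09543651861439544 222.23136071015284
215 [0.5  0.66] [ 0.534 -0.371]
210 [0.45 0.7 ] [ 0.53  -0.365]
205 [0.38 0.74] [ 0.526 -0.357]
200 [0.32 0.77] [ 0.523 -0.349]
195 [0.25 0.79] [ 0.52  -0.342]
190 [0.18 0.81] [ 0.518 -0.333]
185 [0.11 0.82] [ 0.517 -0.325]
180 [0.04 0.83] [ 0.517 -0.317]
175 [-0.04  0.83] [ 0.517 -0.309]
170 [-0.11  0.82] [ 0.518 -0.301]
165 [-0.18  0.81] [ 0.52  -0.292]
160 [-0.25  0.79] [ 0.523 -0.285]
155 [-0.32  0.77] [ 0.526 -0.277]
150 [-0.38  0.74] [ 0.53 -0.27]
145 [-0.45  0.7 ] [ 0.534 -0.263]
140 [-0.5   0.66] [ 0.539 -0.256]
135 [-0.56  0.61] [ 0.545 -0.25 ]
130 [-0.61  0.56] [ 0.551 -0.244]
125 [-0.66  0.5 ] [ 0.558 -0.239]
```

View pics/wrist6.png

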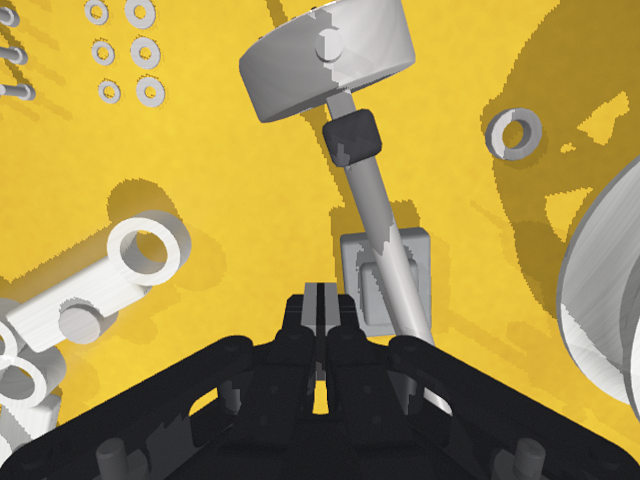

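View pics/side6.png

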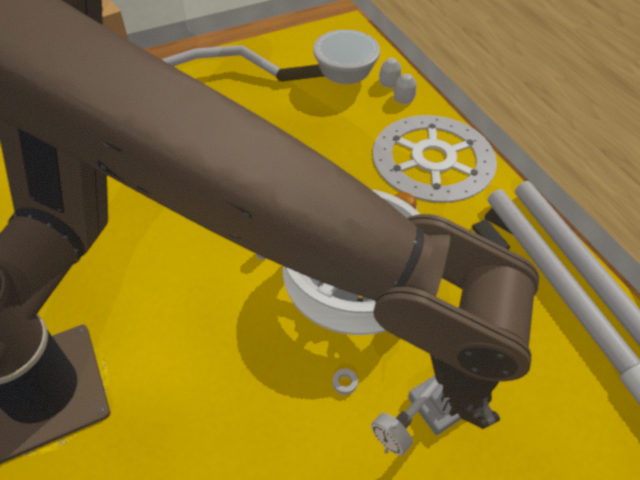

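```bash
python3 -m crank '[[0.35,0.4,0,0,0,0],[0.45,0.6,0,0,0,0],[0.45,0.7,0,0,0,0],[0.38,0.74,0,0,0,0],[0.32,0.77,0,0,0,0],[0.25,0.79,0,0,0,0],[0.18,0.81,0,0,0,0],[0.11,0.82,0,0,0,0],[0.04,0.83,0,0,0,0],[-0.04,0.83,0,0,0,0],[-0.11,0.82,0,0,0,0],[-0.18,0.81,0,0,0,0],[-0.25,0.7,0,0,0,0],[0,0,0,0,0,0]]'; python3 -c "
from h import *
grab('side','side7');grab('wrist','wrist7')
p=np.array([.612,-.317]);s=read_state()['eef_pos'];print(s,np.hypot(*(s[:2]-p)),np.degrees(np.arctan2(*(s[:2]-p)[::-1]))%360)
"
```

```text
time: 10.65
eef_pos: [0.5216, -0.2833, 0.2096]
ee_rot: [-0.0, 1.0, 0.001, -0.001]
contact_force: [-0.1, 0.0, -0.1]
gripper_width: -0.002
[ 0.52143631 -0.28397451  0.20957528] 0.0963974281656293 159.96481077757159
```

View pics/wrist7.png

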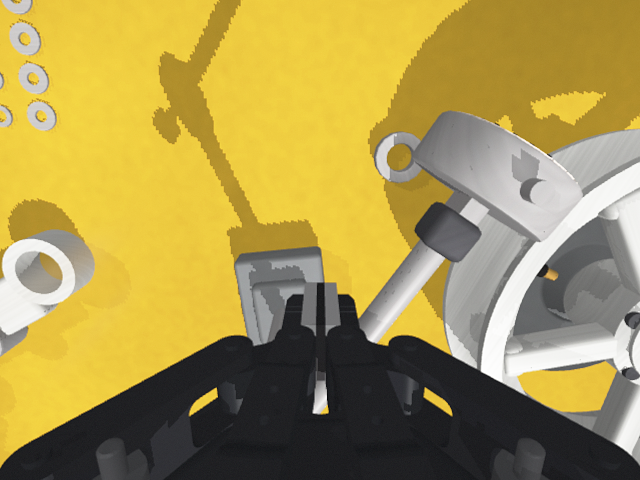

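View pics/side7.png

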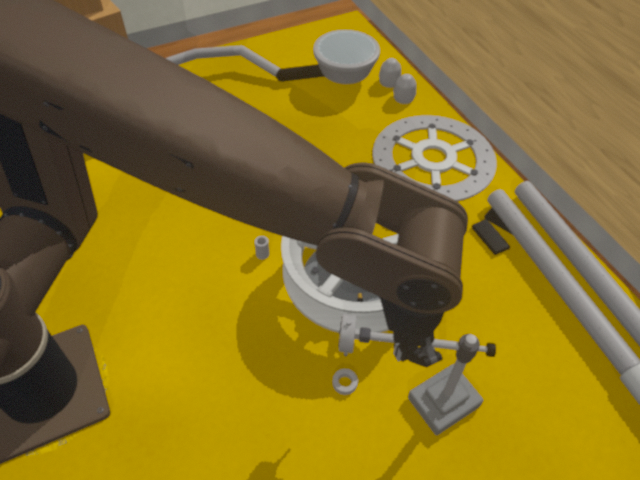

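Run:
```python
from h import *
p=np.array([.612,-.317])
for f,u,v,z in [('wrist7',383,311,.198),('wrist7',423,262,.198),('wrist7',508,162,.226),('side7',380,337,.198),('side7',349,333,.198)]:
    q=ray(f,u,v,z)[:2]-p; print(f,np.hypot(*q).round(3),np.degrees(np.arctan2(q[1],q[0])).round(1)%360)
```

```text
wrist7 0.108 147.0
wrist7 0.134 146.7
wrist7 0.177 150.6
side7 0.126 147.3
side7 0.172 146.9
```

```bash
python3 -m crank '[[-0.28,0.6,0,0,0,0],[-0.36,0.74,0,0,0,0],[-0.42,0.72,0,0,0,0],[-0.48,0.67,0,0,0,0],[-0.5,0.6,0,0,0,0],[-0.4,0.4,0,0,0,0],[0,0,0,0,0,0]]'; python3 -c "
from h import *
grab('side','side8');grab('wrist','wrist8');grab('top','top8')
p=np.array([.612,-.317]);s=read_state()['eef_pos'];print(s,np.hypot(*(s[:2]-p)),np.degrees(np.arctan2(*(s[:2]-p)[::-1]))%360)
"
```

```text
time: 11.45
eef_pos: [0.5469, -0.2466, 0.2103]
ee_rot: [0.0, 1.0, 0.001, 0.0]
contact_force: [-1.0, 0.3, -0.0]
gripper_width: -0.007
[ 0.54630085 -0.24724167  0.2101983 ] 0.09582590082995868 133.283561941876
```

View pics/wrist8.png

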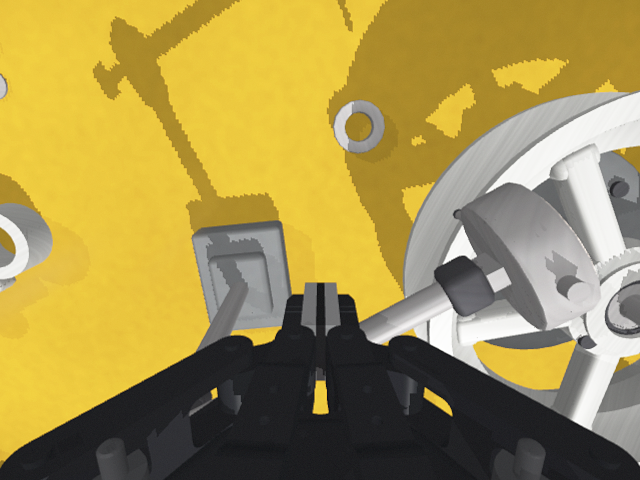

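View pics/side8.png

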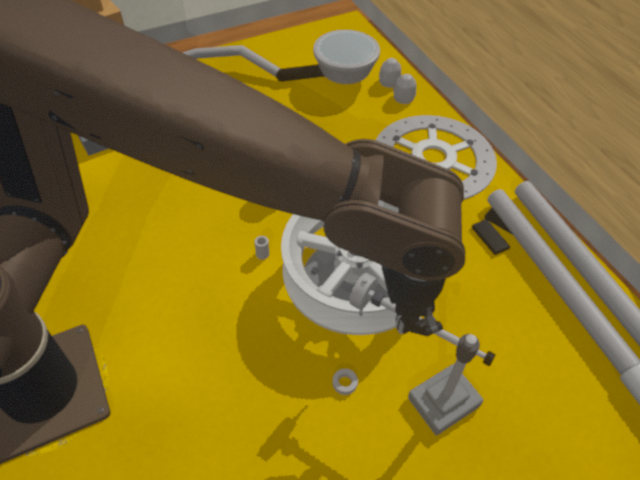

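View pics/top8.png

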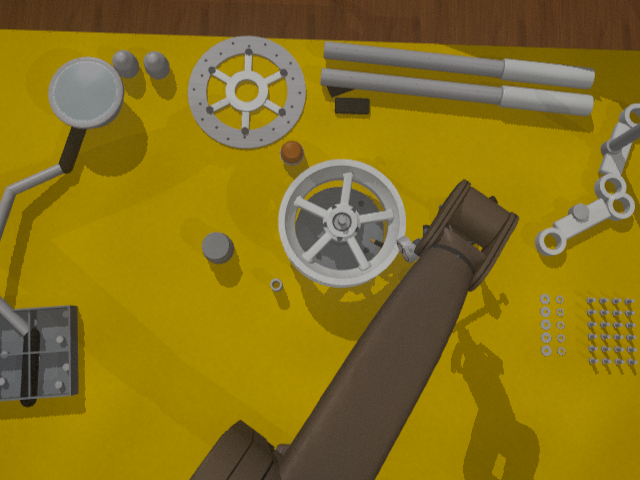

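Run:
```python
from ov import *
p=np.array([.612,-.317])
for f,u,v,z in [('wrist8',395,319,.198),('wrist8',435,297,.198),('wrist8',465,284,.198),('side8',379,299,.198),('side8',364,292,.198),('top8',406,245,.226)]:
    q=ray(f,u,v,z)[:2]-p; print(f,np.hypot(*q).round(3),np.degrees(np.arctan2(q[1],q[0])).round(1)%360)
ov('side8',(.589,-.034),np.radians(247),p,np.radians(120),(330,240,160,120),'o8')
ov('wrist8',(.589,-.034),np.radians(247),p,np.radians(120),(0,0,640,480),'o8w')
```

```text
wrist8 0.118 121.3
wrist8 0.137 121.5
wrist8 0.15 121.0
side8 0.146 120.7
side8 0.172 121.3
top8 0.179 118.9
```

View pics/o8.png

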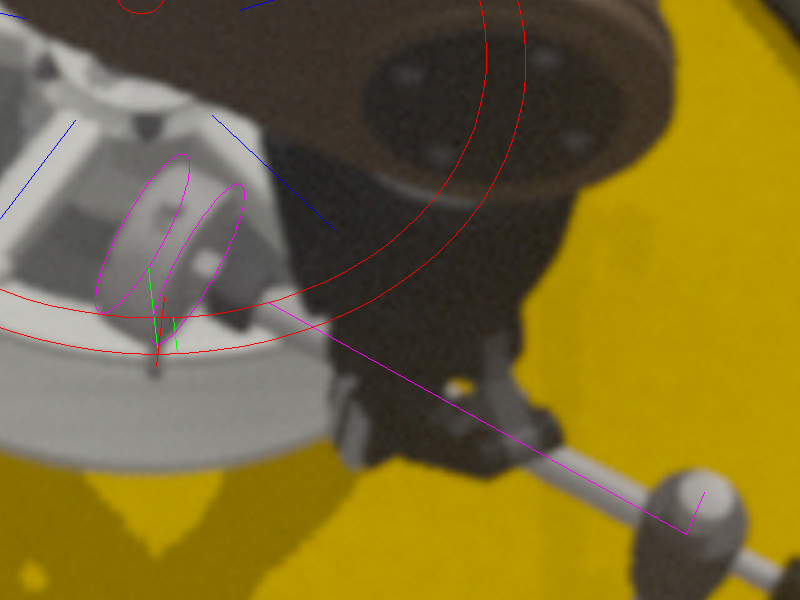

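View pics/o8w.png

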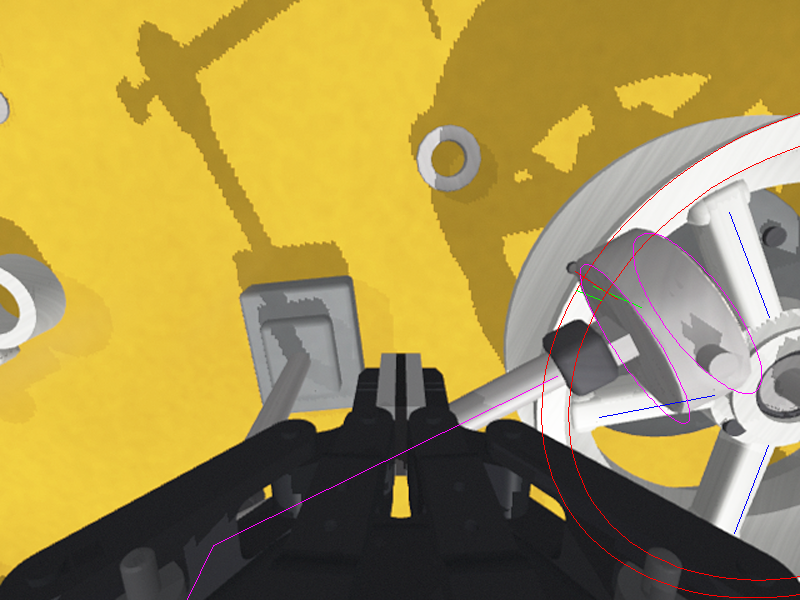

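```bash
python3 -m crank '[[-0.18,0.16,0,0,0,0],[-0.2,0.17,0,0,0,0],[-0.2,0.16,0,0,0,0],[-0.19,0.15,0,0,0,0],[0,0,0,0,0,0],[0,0,0,0,0,0]]'; python3 -m crank '[[0.7,-0.6,0,0,0,0],[1,-0.6,0,0,0,0],[0,0,-3,0,0,0],[0,0,-4,0,0,0],[4.5,0,-2,0,0,0],[4.5,0,0,0,0,0],[0,0,0,0,0,0]]'; python3 -c "
from h import *
grab('side','side9');grab('top','top9')"
```

```text
time: 12.2
eef_pos: [0.554, -0.2414, 0.2103]
ee_rot: [0.0, 1.0, 0.0, 0.0]
contact_force: [-1.0, -1.5, 0.3]
gripper_width: -0.005
time: 12.9
eef_pos: [0.4429, -0.2529, 0.3003]
ee_rot: [0.002, 1.0, 0.0, -0.0]
contact_force: [-0.0, 0.2, -1.2]
gripper_width: 0.001
```

View pics/side9.png

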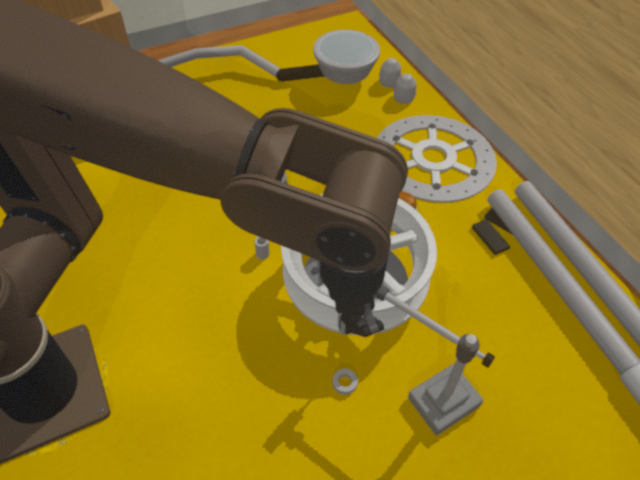

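View pics/top9.png

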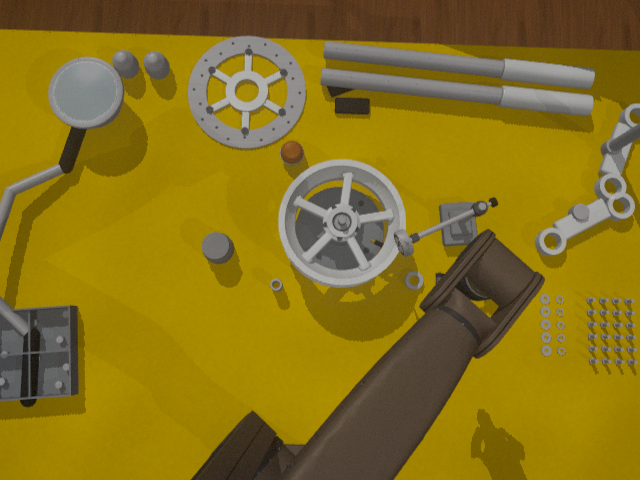

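```bash
python3 -m crank '[[0,-4.5,-1,0,0,0],[0,-4.5,0,0,0,0],[0,-4.5,0,0,0,0],[0,-4.5,0,0,0,0],[0,-4.5,0,0,0,0],[0,-4.5,0,0,0,0],[0,-4.5,0,0,0,0],[0,0,0,0,0,0],[0,0,0,0,0,0]]'; python3 -c "
from ov import *
grab('side','side10');grab('top','top10');grab('wrist','wrist10')
for f in('side','top'): ov(f+'10',(.589,-.034),np.radians(247),(.612,-.317),np.radians(114.5),(330,220,160,120) if f[0]=='s' else (360,180,140,105),'o10'+f)"
```

```text
time: 13.9
eef_pos: [0.4469, -0.5695, 0.3082]
ee_rot: [0.001, 1.0, 0.001, -0.0]
contact_force: [-0.4, 1.9, -0.3]
gripper_width: -0.002
```

View pics/o10side.png

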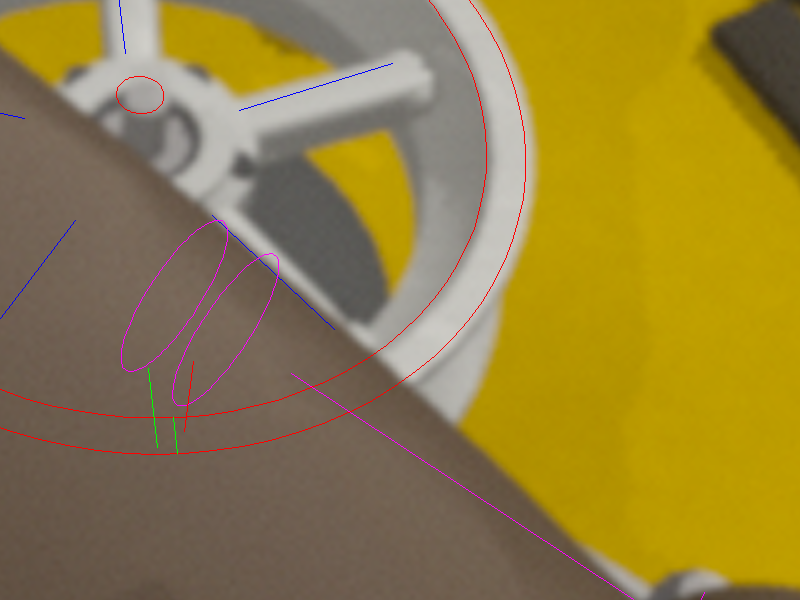

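View pics/o10top.png

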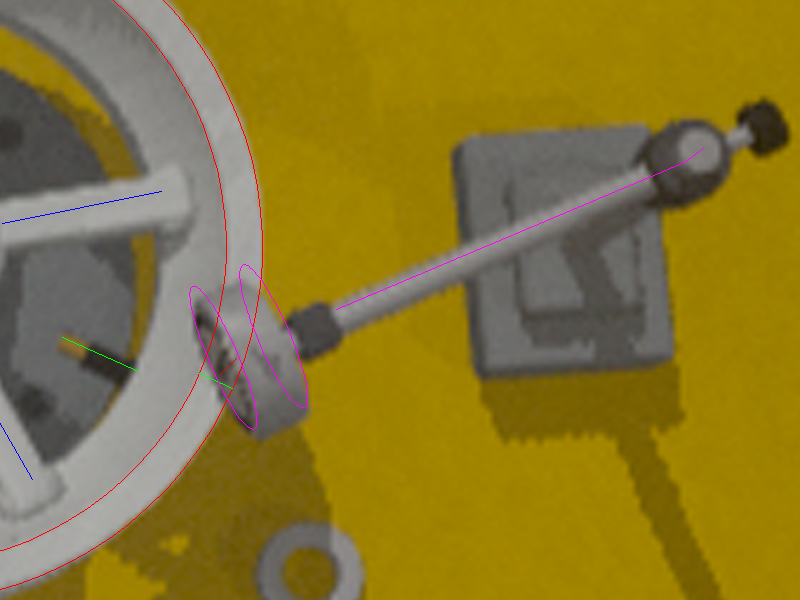

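View pics/wrist10.png

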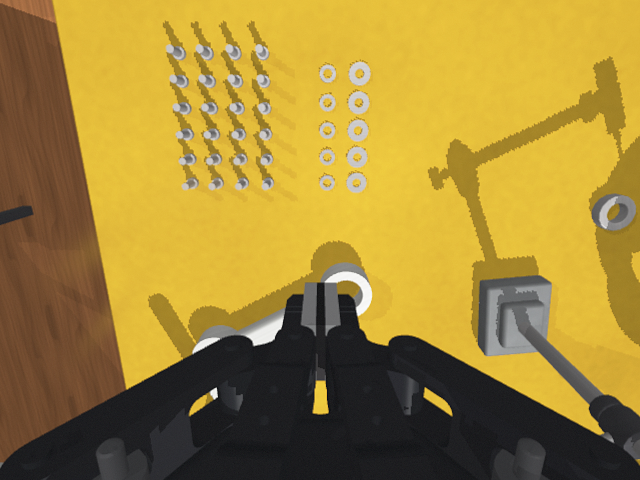

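```bash
python3 -m crank '[[0,0,-3,0,0,0],[-0.75,4.35,0,0,0,0],[-0.75,4.35,0,0,0,0],[-0.75,4.35,0,0,0,0],[-0.75,4.35,0,0,0,0],[-0.75,4.35,0,0,0,0],[-0.75,4.35,0,0,0,0],[-0.75,4.35,0,0,0,0],[-0.75,4.35,0,0,0,0],[-0.75,4.35,0,0,0,0],[-0.75,4.35,0,0,0,0],[-0.75,4.35,0,0,0,0],[-0.75,4.35,0,0,0,0],[-0.75,4.35,0,0,0,0],[-0.75,4.35,0,0,0,0],[-0.75,4.35,0,0,0,0],[-0.75,4.35,0,0,0,0],[-0.75,4.35,0,0,0,0],[-0.75,4.35,0,0,0,0],[0,0,0,0,0,0]]'; python3 -c "
from ov import *
grab('side','side11');grab('top','top11');
for f in('side','top'): ov(f+'11',(.589,-.034),np.radians(247),(.612,-.317),np.radians(116),(330,220,160,120) if f[0]=='s' else (360,180,140,105),'o11'+f)"
```

```text
time: 16.05
eef_pos: [0.5809, 0.22, 0.341]
ee_rot: [-0.003, 1.0, 0.001, 0.001]
contact_force: [-0.2, -0.4, 0.2]
gripper_width: 0.002
```

View pics/o11side.png

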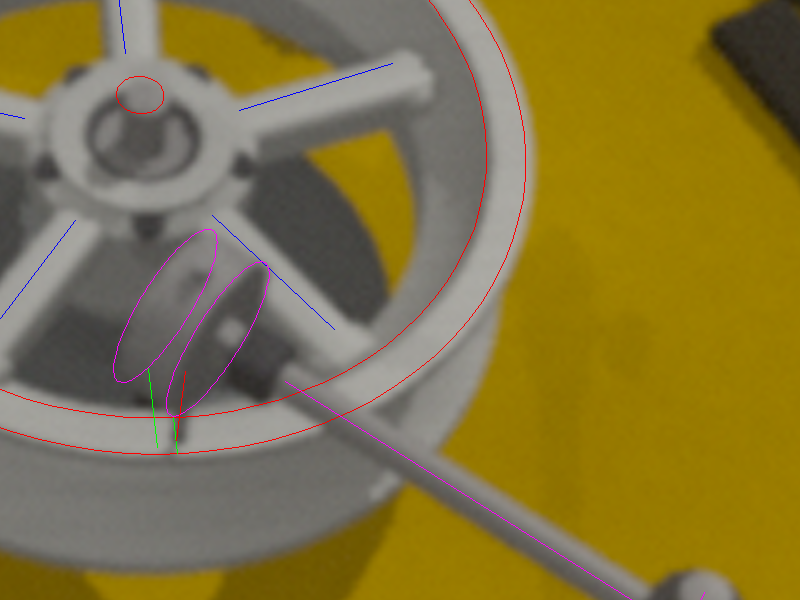

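View pics/o11top.png

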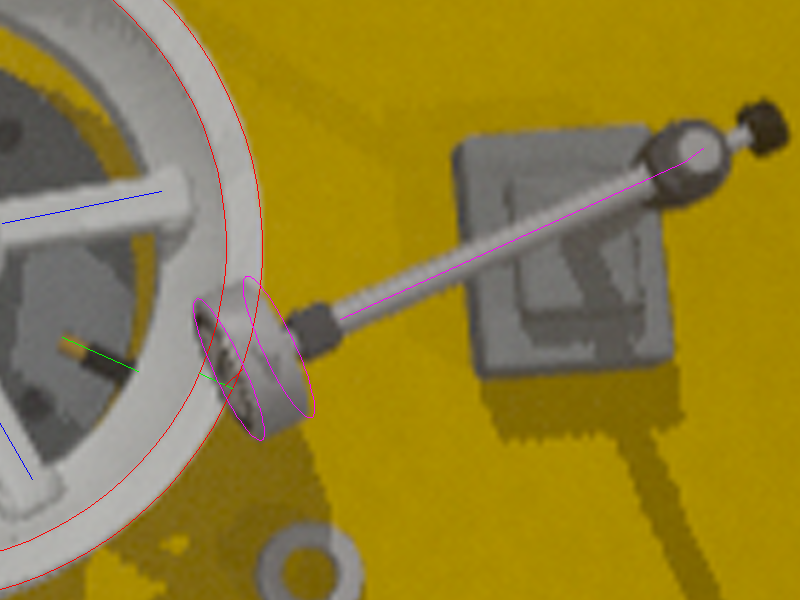

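View pics/side11.png

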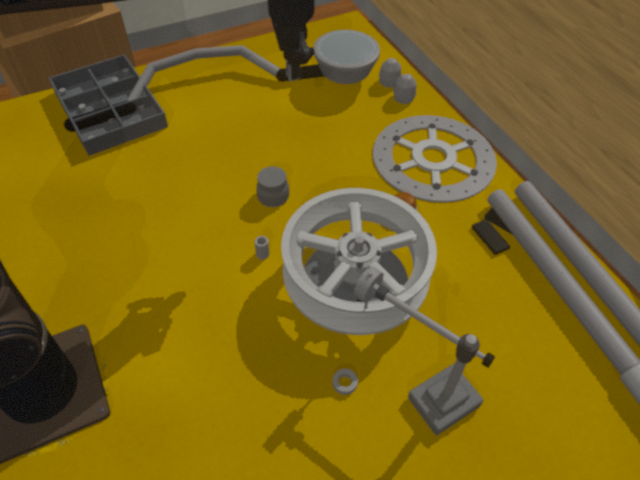

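Run:
```python
from h import *
im=cv2.imread('pics/side11.png'); cv2.imwrite('pics/z.png',cv2.resize(im[285:325,335:388],None,fx=15,fy=15,interpolation=cv2.INTER_CUBIC))
im=cv2.imread('pics/top11.png'); cv2.imwrite('pics/z2.png',cv2.resize(im[220:270,360:425],None,fx=12,fy=12,interpolation=cv2.INTER_CUBIC))
```

```text
(no output)
```

View pics/z.png

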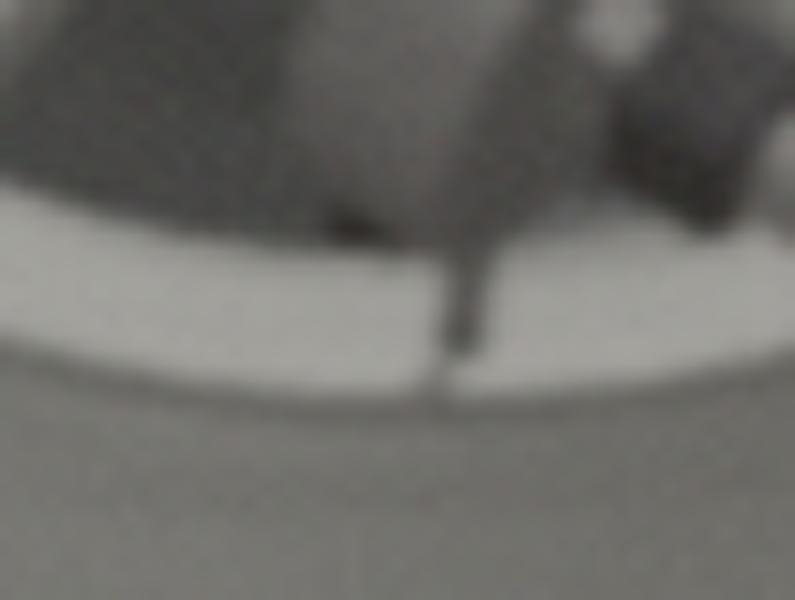

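View pics/z2.png

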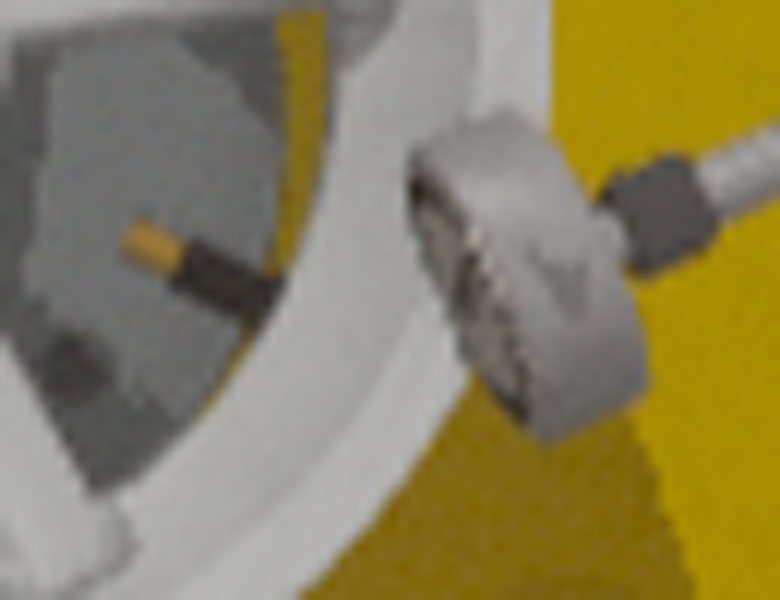

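Run:
```python
from h import *
t=np.radians(np.arange(0,360,.25))
def edge(c,r,u):
    q=proj('side11',np.c_[c[0]+r*np.cos(t),c[1]+r*np.sin(t),np.full(t.size,.125)])
    m=(np.abs(q[:,0]-u)<1)&(q[:,1]>260); return q[m,1].mean()
for c in [(.589,-.034),(.591,-.035),(.588,-.035)]:
    print(c,edge(c,.126,365.2),edge(c,.14,365.2))
    q=ray('side11',365.2,308.0,.128)[:2]; d=q-np.array(c); print(q,np.hypot(*d),np.degrees(np.arctan2(d[1],d[0]))%360)
# stylus 3mm pixel shift
print(proj('side11',[[.54,-.158,.128],[.54,-.158,.125]]))
# valve angle: from side and top, px of valve
for f,u,v,z in [('top11',360+135/12-.5,220+238/12-.5,.075),('top11',360+255/12-.5,220+300/12-.5,.075)]:
    for c in [(.589,-.034),(.587,-.0345)]:
        q=ray(f,u,v,z)[:2]-np.array(c); print(f,np.hypot(*q),np.degrees(np.arctan2(q[1],q[0]))%360)
```

```text
(0.589, -0.034) 302.96286438522134 310.21431109699415
[ 0.53556424 -0.16075805] 0.13756083073210543 247.14179799539562
(0.591, -0.035) 303.04031563817534 310.2787852415515
[ 0.53556424 -0.16075805] 0.13743438102133837 246.21150064146127
(0.588, -0.035) 303.6448823617404 310.9016025911881
[ 0.53556424 -0.16075805] 0.13625195245536742 247.36593947278635
[[366.73081936 305.71821412]
 [366.5980841  306.67146449]]
top11 0.07572199880775803 245.84910991088861
top11 0.07446511293260101 247.0959728568117
top11 0.10112191938380773 245.36232327797302
top11 0.099846654042098 246.28594656126947
```

Side zoom: the stylus tip at (365,308) lies over the lip, at r≈137 mm and angle ≈247°, with the valve at ≈246–247°. The alignment is good, but it's radially close to the outer edge (140), so I'll nudge the arm about 1.7° further inward.

```bash
python3 -m crank '[[0.375,-3.9,0,0,0,0],[0.375,-3.9,0,0,0,0],[0.375,-3.9,0,0,0,0],[0.375,-3.9,0,0,0,0],[0.375,-3.9,0,0,0,0],[0.375,-3.9,0,0,0,0],[0.375,-3.9,0,0,0,0],[0.375,-3.9,0,0,0,0],[0.375,-3.9,0,0,0,0],[0.375,-3.9,0,0,0,0],[0.375,-3.9,0,0,0,0],[0.375,-3.9,0,0,0,0],[0,0,0,0,0,0],[0,0,0,0,0,0],[0,0,0,0,0,0]]'; python3 -c "
from h import *
P=[]
for i in range(8): cams.grab_frame('top');P.append(read_state()['eef_pos'])
print(np.mean(P,0),np.std(P,0))"
```

```text
time: 17.65
eef_pos: [0.5363, -0.253, 0.3407]
ee_rot: [0.0, 1.0, 0.0, 0.0]
contact_force: [0.6, 0.2, 0.8]
gripper_width: 0.001
[ 0.53692753 -0.2526062   0.34056582] [0.00015216 0.00019328 0.00011409]
```

```bash
python3 -m crank '[[0,0,4,0,0,0],[0,0,4,0,0,0],[0,0,3,0,0,0],[0,0,2,0,0,0],[0,0,0,0,0,0]]'; python3 -m crank '[[-0.7,0.6,0,0,0,0],[-0.7,0.4,0,0,0,0],[-0.3,0.2,0,0,0,0],[-0.12,0.09,0,0,0,0],[-0.11,0.09,0,0,0,0],[0,0,0,0,0,0],[0,0,0,0,0,0],[0,0,0,0,0,0]]';  python3 -m crank '[[0.7,-0.6,0,0,0,0],[1.2,-0.7,0,0,0,0],[0,0,-3,0,0,0],[0,0,-4,0,0,0],[0,0,-4,0,0,0],[0,0,-3,0,0,0],[-0.375,3.9,0,0,0,0],[-0.375,3.9,0,0,0,0],[-0.375,3.9,0,0,0,0],[-0.375,3.9,0,0,0,0],[-0.375,3.9,0,0,0,0],[-0.375,3.9,0,0,0,0],[-0.375,3.9,0,0,0,0],[-0.375,3.9,0,0,0,0],[-0.375,3.9,0,0,0,0],[-0.375,3.9,0,0,0,0],[-0.375,3.9,0,0,0,0],[-0.375,3.9,0,0,0,0],[0,0,0,0,0,0],[0,0,0,0,0,0]]'; python3 -c "
from h import *
grab('side','side12');grab('top','top12')
im=cv2.imread('pics/side12.png'); cv2.imwrite('pics/z.png',cv2.resize(im[285:325,335:388],None,fx=15,fy=15,interpolation=cv2.INTER_CUBIC))
"
```

```text
time: 18.55
eef_pos: [0.535, -0.2521, 0.2061]
ee_rot: [0.0, 1.0, 0.002, -0.003]
contact_force: [-1.1, 0.8, -0.2]
gripper_width: -0.003
time: 19.35
eef_pos: [0.5561, -0.2396, 0.2101]
ee_rot: [0.001, 1.0, 0.0, 0.0]
contact_force: [0.2, -0.0, 0.3]
gripper_width: 0.001
time: 21.35
eef_pos: [0.5822, 0.2151, 0.3498]
ee_rot: [-0.0, 1.0, -0.0, -0.0]
contact_force: [-1.6, 0.5, 0.3]
gripper_width: 0.0
```

View pics/z.png

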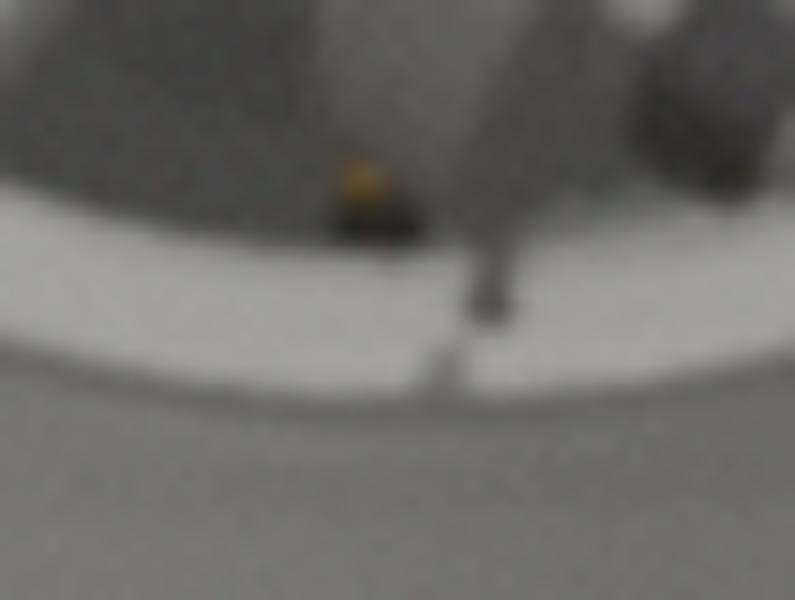

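View pics/side12.png

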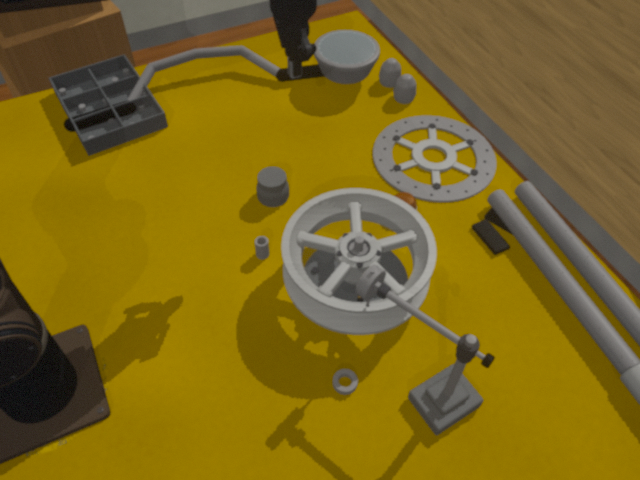

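View pics/top12.png

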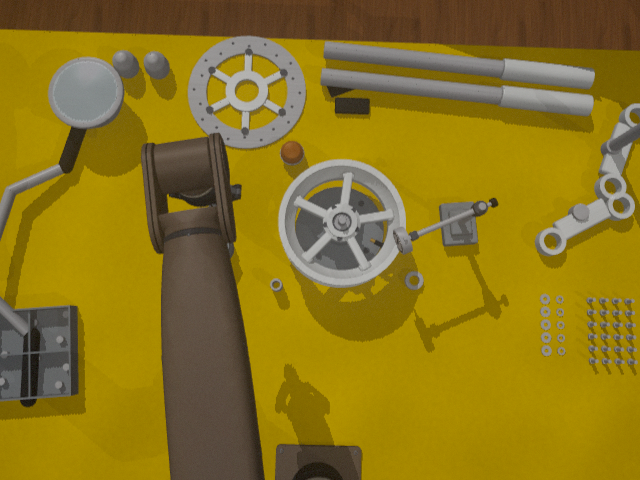

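Run:
```python
from h import *
q=ray('side12',367.2,305.8,.128)[:2]
# valve brass end, side view
b=ray('side12',335+362/15-.5,285+180/15-.5,.075)[:2]
for c in [(.589,-.034),(.590,-.035),(.588,-.035)]:
    for n,w in(('stylus',q),('brass',b)):
        d=w-np.array(c); print(c,n,np.hypot(*d).round(4),(np.degrees(np.arctan2(d[1],d[0]))%360).round(1))
for n,u,v,z in [('ring',345,380,.014)]: print(ray('side0',u,v,z),ray('side12',u,v,z))
a=cv2.imread('pics/top0.png').astype(int);b=cv2.imread('pics/top12.png').astype(int)
for n,x,y in(('race',414,281),('spacer',277,285),('lamp',291,153),('tin',218,248)): print(n,np.abs(a-b)[y-10:y+10,x-10:x+10].mean())
print(read_state()['qd'].round(3))
```

```text
(0.589, -0.034) stylus 0.1335 248.8
(0.589, -0.034) brass 0.0811 245.7
(0.59, -0.035) stylus 0.133 248.2
(0.59, -0.035) brass 0.0806 244.8
(0.588, -0.035) stylus 0.1323 249.0
(0.588, -0.035) brass 0.0797 246.1
[ 0.47523545 -0.21464141  0.014     ] [ 0.47523545 -0.21464141  0.014     ]
race 11.180833333333334
spacer 10.200833333333334
lamp 9.55
tin 42.475
[-0.01  -0.003 -0.001  0.001  0.     0.003]
```

All good radially (r≈133). The angular error is about 2–3.5° (5–8 mm), which passes but with modest margin. There's plenty of time, so I'll nudge the wheel about 2° ccw with a spoke far from the dial.

```bash
python3 -m crank '[[0.2,-3.5,0,0,0,0],[0.2,-3.5,0,0,0,0],[0.2,-3.5,0,0,0,0],[0.1,-3.5,0,0,0,0],[0,-3.3,0,0,0,0],[0,0,0,0,0,0],[0,0,0,0,0,0],[0,0,0,0,0,0]]'; python3 -c "
from h import *
P=[]
for i in range(8): cams.grab_frame('top');P.append(read_state()['eef_pos'])
print(np.mean(P,0),np.std(P,0))"
```

```text
time: 22.25
eef_pos: [0.5752, 0.0422, 0.3505]
ee_rot: [0.001, 1.0, 0.0, 0.0]
contact_force: [0.1, 0.3, -1.3]
gripper_width: -0.0
[0.57533454 0.04292325 0.35033039] [4.84790672e-05 1.55433821e-04 4.32691425e-05]
```

```bash
python3 -m crank '[[0,0,4,0,0,0],[0,0,4,0,0,0],[0,0,4,0,0,0],[0,0,4,0,0,0],[0,0,4,0,0,0],[0,0,2,0,0,0],[0,0,1,0,0,0],[0,0,0,0,0,0]]'; python3 -m crank '[[0.5,-0.13,0,0,0,0],[0.5,-0.16,0,0,0,0],[0.5,-0.2,0,0,0,0],[0.4,-0.17,0,0,0,0],[0.3,-0.14,0,0,0,0],[0.3,-0.15,0,0,0,0],[0.28,-0.16,0,0,0,0],[0,0,0,0,0,0],[0,0,0,0,0,0],[0,0,0,0,0,0]]'; python3 -m crank '[[-0.7,0.3,0,0,0,0],[-0.8,0.3,0,0,0,0],[0,0,-4,0,0,0],[0,0,-4,0,0,0],[0,0,-4,0,0,0],[0,0,-4,0,0,0],[0,0,-4,0,0,0],[0,4,-2,0,0,0],[0,4.5,0,0,0,0],[0,4.5,0,0,0,0],[0,4.5,0,0,0,0],[0,4.5,0,0,0,0],[0,0,0,0,0,0],[0,0,0,0,0,0]]'
python3 - <<'E'
from ov import *
grab('side','side13');grab('top','top13')
im=cv2.imread('pics/side13.png'); cv2.imwrite('pics/z.png',cv2.resize(im[285:325,335:388],None,fx=15,fy=15,interpolation=cv2.INTER_CUBIC))
ov('side13',(.589,-.034),np.radians(248.8),(.612,-.317),np.radians(114),(270,180,180,135),'o13')
ov('top13',(.587,-.034),np.radians(248.8),(.612,-.317),np.radians(114),(270,150,170,140),'o13t')
E
```

```text
time: 23.45
eef_pos: [0.5747, 0.0425, 0.119]
ee_rot: [0.0, 1.0, 0.0, -0.001]
contact_force: [-0.6, 0.4, -0.1]
gripper_width: 0.005
time: 24.45
eef_pos: [0.5479, 0.0311, 0.1206]
ee_rot: [0.0, 1.0, -0.0, 0.0]
contact_force: [3.4, 0.8, -0.1]
gripper_width: 0.002
time: 25.85
eef_pos: [0.5625, 0.2584, 0.3395]
ee_rot: [-0.001, 1.0, -0.001, -0.001]
contact_force: [-0.7, -0.7, 0.3]
gripper_width: 0.0
```

View pics/z.png

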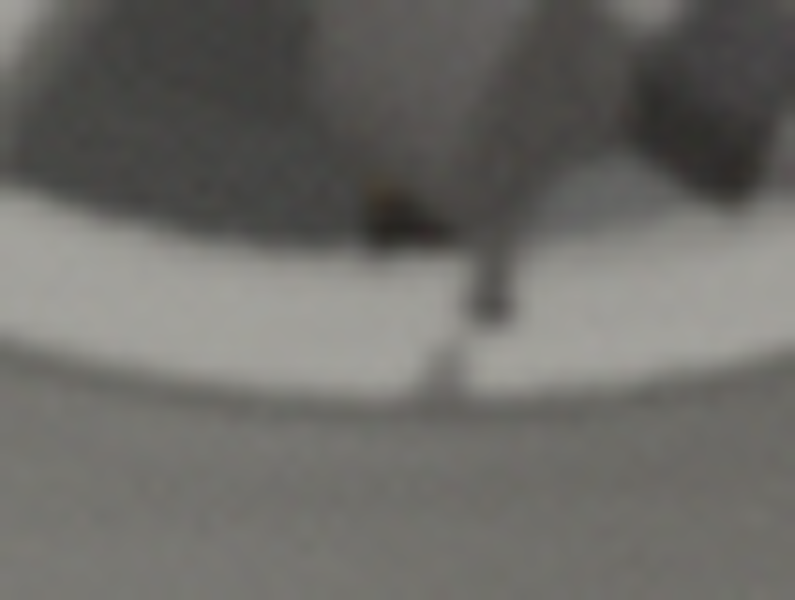

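View pics/o13.png

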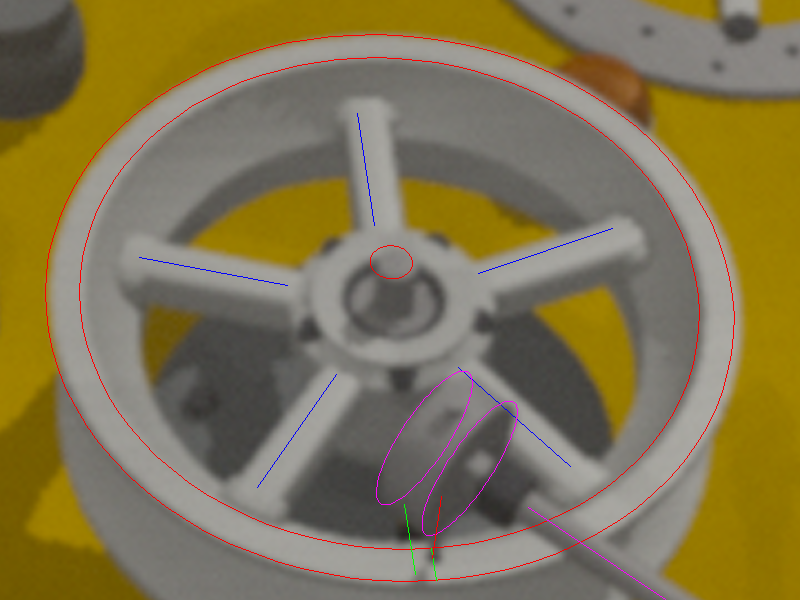

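View pics/o13t.png

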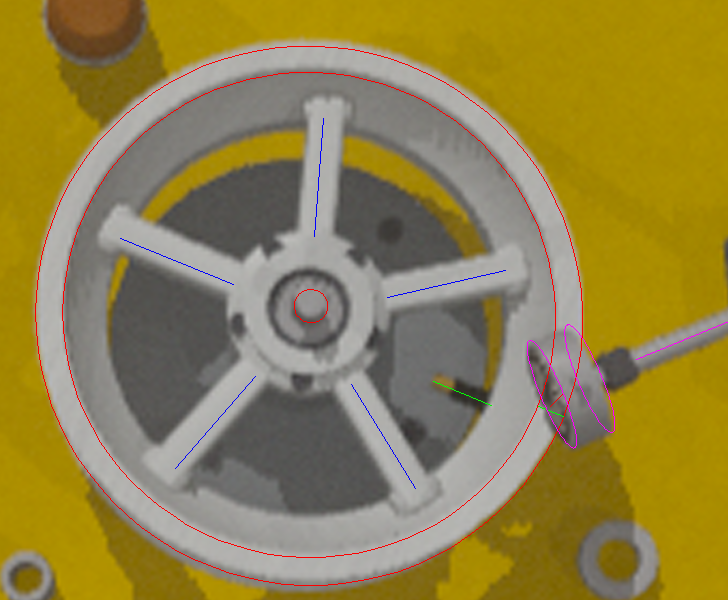

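View pics/side13.png

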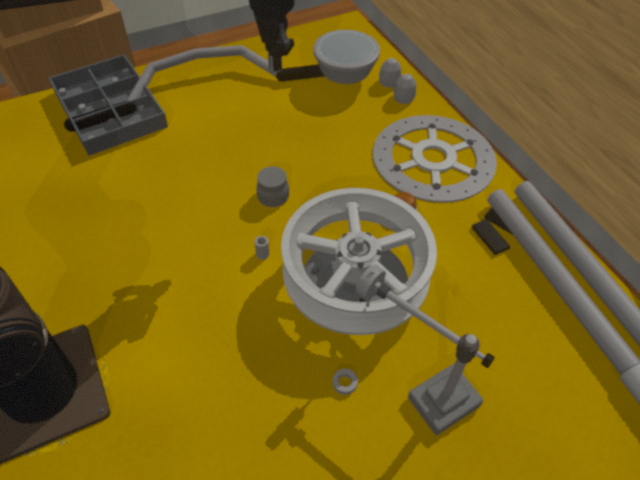

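The valve turned by about 2°, and the spoke and valve lines now fit 248–249° in both views. The stylus is at about 248.5°, r≈133 mm. The robot is clear, so I'm handing in.

```bash
python3 -c "
from rig import ticket; print(ticket.job_done())"
```

```text
the job is handed in; nothing more can be done
None
```

The job is handed in: the stylus stands over the rim's upper edge at the valve, and the robot finished clear of everything after about 26 s. No verdict is reported.

**What I did:** with the closed fingertips I turned the wheel about 97° counter-clockwise by one spoke. I then swung the gauge in about 86° by pushing its bare rod. After checking, I nudged the arm about 1.7° further in and the wheel about 2° further round.

**Last checks from the camera images:**
- **Stylus:** about 133 mm from the axle (allowed 126 to 140 mm) at about 248.5°. This is from the side view before the last wheel nudge, which did not move it in the picture.
- **Valve line:** about 248–249°, so the stylus is within roughly 5 mm of the valve mark (limit 12 mm).
- **Other parts:** the race, spacer and lamp look unmoved. I did not measure the tin after the moves because the arm hid it from above, but it stands in the same place in the side view. The wheel looks seated.
- **Forces:** the readings at the end of each move were small, about 3.5 N at most. I did not check the force during the moves.

**Disagreements:** the two cameras put the axle 2–6 mm apart in x. Valve angle readings also differed by about 1–2° between views; I judged both to be within tolerance.

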